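# Nest the empty parts tubs on the return stand

### The arm

A 6-joint arm with a two-finger parallel gripper is mounted at the origin on the work surface. World frame = base frame: x ahead of the robot, y to its left, z up, the work surface at z = 0. Lengths are in m, angles in rad, forces in N, time in s.
With the tool pointing down it reaches from about 0.35 to 0.975 m from the base axis. Payload 4.9 kg.
Tool frame: the origin (TCP) lies at the very end of the fingers, on their centre line; the grasp point (between the pads) lies 19 mm behind it (manip.hold_point_z is the distance from the TCP to the grasp point, in m); z points along the fingers, y is the direction in which the jaws open and shut (so a half turn about z gives the same grasp; the last joint's range is limited). The gripper opens to 85 mm and grips with 20 to 120 N. Pads are 22 mm wide; open, the fingers measure 114 mm over their backs; the gripper's body (76 mm by 85 mm) begins 54 mm behind the grasp point. The pads swing forward as they close: fully open they stand 13 mm farther back than shut.
Start: joints at [-1.441, 0.053, 1.613, -0, 1.476, -0.119], TCP at [0.154, -0.606, 0.231] pointing down, gripper open.
Joint ranges: [-3.01, 3.01], [-1.01, 2.22], [0.06, 2.58], [-1.02, 4.17], [0.09, 2.62], [-3.14, 3.14]. Speed limits (rad/s): [2.57, 2.57, 3.14, 3.14, 3.14, 3.14].

### API

Orientations are given as a unit quaternion [w, x, y, z].
In Python, from plant import monitor, grab_frame, camera_params, ticket, manip gives the robot as it stands.
- The arm moves only by the tool play_rows, never from a script. Its argument "commands" is a list of rows, each an object of numbers: "dx", "dy", "dz": the shift along the tool's x, y, z in cm; "rx", "ry", "rz": the turn, a rotation vector about the tool's x, y, z in rad; "claw": the closure, from 0 (fully open) to 1 (shut). In form: [{"dx": .., "dy": .., "dz": .., "rx": .., "ry": .., "rz": .., "claw": ..}, ...]. A call has 1 to 5 rows; each row is the pose to reach, as a shift and turn from the pose measured when the call began, along the tool's axes at that moment; what a row does not reach only later rows make up. A row lasts 1/10 s, in which the tool goes at most 50 mm and 8.59 degrees, less where a joint would pass 70% of its speed; a pose out of reach is approached as far as the arm can. A call with a gripper value outside its range is refused whole. The fingers move at their own pace and stop on an object; the grip force is fixed at half the most. Time passes only in rows, so rows that repeat a pose let the fingers close. It gives the time, the measured TCP pose, the force and the opening at its end, in the units of the state.
- monitor.state(): the state, without advancing time (a new reading comes with each control period).
- grab_frame(name): name is "scene" or "top"; returns the picture (384x512x3 uint8, blue, green, red); there is no depth.
- camera_params(name): a dict with "fx", "fy", "cx", "cy" (pixels), "k1" (the pictures are not rectified: a ray, as slopes to the right and down, at radius r is drawn at 1 + k1 r^2 times it, then the intrinsics apply), "rvec" (rotation vector, rad) and "tvec" (3), from world to camera coordinates, as OpenCV has them. Camera axes: x right, y down, z forward; pixel columns grow to the right and rows downward; lengths in m; the calibration is good to about 2 mm. A picture is of the moment at which its call begins. camera_params takes no time and is no camera call.
- ticket.job_done(): hands the job in, once; it reports no verdict.
The state is a dict: "time": time; "joint_pos": joint angles; "joint_vel": joint speeds; "joint_efforts": joint torques, N m; "tool_pos": TCP position; "tool_rot": TCP orientation; "contact_force": force on the tool from outside, world axes, zero at the start; "ft_torque": the same for the moment, N m; "gripper_width": opening from 0.0 (shut) to 1.0 (fully open).
Only numpy, scipy, OpenCV 4.12 (cv2) and the standard library are available. Lean on these libraries where they do the work, as an engineer would, in place of code of your own. Each camera call takes 0.05 s, during which the arm holds its last target.

### The job

Clear the packing bench of its empty blue parts tubs: slide the stop of the return stand fully open, set the largest tub upright, centred and square on the raised platform, and nest all the other tubs on the bench one inside another in it in order of size, each fully down. Only when the nest is complete, slide the stop back until its fence rests against the largest tub, leaving the nest centred on the platform. Leave the loose console and the bottle where they are.

Things in the scene. Friction and masses are not known exactly. Their poses are not given: they have to be found in the camera images.
- tub5: largest of the graded square blue tubs, 70 mm tall. Top 16 mm is a collar 8 mm thick, outside 132 x 132 mm, mouth 116 x 116: pinch it from above, one finger inside. Below it 3 mm walls taper from 122 to 115 mm wide. Inner floor 22 mm above the underside: a tub fully down in another stands 22 mm above it. Origin: centre of underside, x and y square to the walls.
- tub4: second largest of the graded square blue tubs (may be absent), 70 mm tall. Top 16 mm is a collar 8 mm thick, outside 116 x 116 mm, mouth 100 x 100: pinch it from above, one finger inside. Below it 3 mm walls taper from 106 to 99 mm wide. Inner floor 22 mm above the underside: a tub fully down in another stands 22 mm above it. Origin: centre of underside, x and y square to the walls.
- tub3: middle of the graded square blue tubs (may be absent), 70 mm tall. Top 16 mm is a collar 8 mm thick, outside 100 x 100 mm, mouth 84 x 84: pinch it from above, one finger inside. Below it 3 mm walls taper from 90 to 83 mm wide. Inner floor 22 mm above the underside: a tub fully down in another stands 22 mm above it. Origin: centre of underside, x and y square to the walls.
- tub2: second smallest of the graded square blue tubs (may be absent), 70 mm tall. Top 16 mm is a collar 8 mm thick, outside 84 x 84 mm, mouth 68 x 68: pinch it from above, one finger inside. Below it 3 mm walls taper from 74 to 67 mm wide. Inner floor 22 mm above the underside: a tub fully down in another stands 22 mm above it. Origin: centre of underside, x and y square to the walls.
- tub1: smallest of the graded square blue tubs (may be absent), 70 mm tall. Top 16 mm is a collar 8 mm thick, outside 68 x 68 mm, mouth 52 x 52: pinch it from above, one finger inside. Below it 3 mm walls taper from 58 to 51 mm wide. Inner floor 22 mm above the underside: a tub fully down in another stands 22 mm above it. Origin: centre of underside, x and y square to the walls.
- stand: fixed aluminium and grey stand: a narrow raised platform 100 x 100 mm, 60 mm above the bench, with a low foot plate (160 x 140 x 6 mm) round it and, towards the stand's -y, a rail that carries a sliding stop. Origin: on the bench under the platform's middle, z up, x and y square to the platform.
- platform (a point): centre of the platform's top surface, 60 mm above the bench, axes as the stand's
- stop (a joint): position of the sliding stop along its rail (m): 0 with its fence deep over the platform (face 22 mm from the platform's centre), growing as it slides outward along the stand's -y, to 0.086 fully open (face 108 mm from the centre). It moves at about 2 N and stays where it is left.
- stop_face (a point): middle of the face that the stop's grey fence turns to the platform, 100 mm above the bench; the fence is an upright plate 80 mm wide (stand's x), 6 mm thick, its top 135 mm above the bench. The fence's axes are the stand's.
- stop_grip (a point): top centre of the stop's black grip, a block 24 mm (stand's x) by 16 mm (stand's y), its top 128 mm above the bench and 60 mm long downward; it stands 60 mm outward of stop_face. Closing the fingers along the stand's x keeps the gripper's body clear of the nest.
- console: bystander: orange handheld game console, 65 x 145 x 16 mm, lying on the bench; origin centre of the underside
- bottle: bystander: white bottle, 56 mm across, 150 mm tall; origin centre of the underside

How it is judged:
On the way, in this order (a step that is already met when the one before it is completed fails the run):
1. the stop is slid fully open (value of joint stop above 0.076 m), for 0.2 s.
2. the largest tub stands on the platform, released (horizontal distance between tub5 and platform below 0.015 m and z of tub5 in the frame of stand between 0.055 and 0.066 m and angle between tub5's own z axis and vertical below 0.06 rad and (angle between the x axis of tub5 and the x axis of stand, either way round below 0.12 rad or angle between the x axis of tub5 and the y axis of stand, either way round below 0.12 rad) and linear speed of tub5 below 0.02 m/s and contact force between tub5 and the fingers below 0.05 N), for 0.3 s.
3. every other tub is nested in size order, fully down and released (all of step 2 and horizontal distance between each of tub4, tub3, tub2, tub1 and tub5 below 0.04 m and angle between each of tub4, tub3, tub2, tub1's own z axis and vertical below 0.06 rad and linear speed of each of tub4, tub3, tub2, tub1 below 0.02 m/s and z of tub4 in the frame of tub5 between 0.018 and 0.027 m and z of tub3 in the frame of tub4 between 0.018 and 0.027 m and z of tub3 in the frame of tub5 between 0.018 and 0.049 m and z of tub2 in the frame of tub3 between 0.018 and 0.027 m and z of tub2 in the frame of tub4 between 0.018 and 0.049 m and z of each of tub2, tub1 in the frame of tub5 above 0.018 m and z of tub1 in the frame of tub2 between 0.018 and 0.027 m and z of tub1 in the frame of tub3 between 0.018 and 0.049 m and z of tub1 in the frame of tub4 above 0.018 m and contact force between each of tub1, tub2, tub3, tub4 and the fingers below 0.05 N), for 0.3 s.
4. the stop is slid back against the largest tub (horizontal distance between stop_face and tub5 below 0.074 m), for 0.2 s.
At the end, for the whole second after the job is handed in: Largest tub upright on the platform, within 15 mm of its centre and square within 7 degrees; every other tub present inside it, upright, in size order, each fully down (22 mm above the one around it, to 5 mm); stop's face within 8 mm of the largest tub's collar; all at rest (horizontal distance between tub5 and platform below 0.015 m and z of tub5 in the frame of stand between 0.055 and 0.066 m and angle between each of tub5, tub4, tub3, tub2, tub1's own z axis and vertical below 0.06 rad and (angle between the x axis of tub5 and the x axis of stand, either way round below 0.12 rad or angle between the x axis of tub5 and the y axis of stand, either way round below 0.12 rad) and linear speed of each of tub5, tub4, tub3, tub2, tub1 below 0.02 m/s and horizontal distance between each of tub4, tub3, tub2, tub1 and tub5 below 0.04 m and z of tub4 in the frame of tub5 between 0.018 and 0.027 m and z of tub3 in the frame of tub4 between 0.018 and 0.027 m and z of tub3 in the frame of tub5 between 0.018 and 0.049 m and z of tub2 in the frame of tub3 between 0.018 and 0.027 m and z of tub2 in the frame of tub4 between 0.018 and 0.049 m and z of each of tub2, tub1 in the frame of tub5 above 0.018 m and z of tub1 in the frame of tub2 between 0.018 and 0.027 m and z of tub1 in the frame of tub3 between 0.018 and 0.049 m and z of tub1 in the frame of tub4 above 0.018 m and horizontal distance between stop_face and tub5 below 0.074 m and velocity of joint stop below 0.01 m/s); the robot touches nothing.
It fails at once if the console is moved by more than 30 mm (distance of console from where it was at the start of the episode above 0.03 m).
It fails at once if the bottle is moved by more than 30 mm (distance of bottle from where it was at the start of the episode above 0.03 m).
Of tub1, tub2, tub3, tub4 only 3 to 4 are there at a start; the rules pass over those that are not, and their reading is None.
At some moment in a run one of tub1, tub2, tub3, tub4 may be knocked a few centimetres aside while the robot is not near it.
It also fails if it takes over 210 s, if anything falls off the work surface, if the arm or the gripper's body presses on something with over 40 N, if the wrist force passes 120 N, or if a joint passes its speed limit or range.

## Working session

There is one attempt and no reset: what is moved stays moved. The work goes in short steps, Python scripts to look and compute and a tool call to move; the robot and the scene stay as the last step left them, time stands still between calls to the robot, and variables do not carry over. Pictures are saved under pics/ and viewed, and the job is handed in when it is done.

Besides the shell and the picture viewer there is one more tool, called after "Request:" as name(argument=value, ...) on one line, values as JSON. play_rows: Moves the arm, as the interface text tells. Its arguments: {"type":"object","properties":{"commands":{"type":"array"}},"required":["commands"]}

```bash
ls; mkdir -p pics; python3 - <<'E'
from plant import monitor, grab_frame, camera_params, ticket, manip
import cv2
print(monitor.state()); print(manip, [a for a in dir(manip) if a[0]!='_'])
for n in("scene","top"):
    print(n,camera_params(n)); cv2.imwrite(f"pics/{n}0.png",grab_frame(n))
E
```

```text
pics
{'time': 0.0, 'joint_pos': array([-1.44102375e+00,  5.33594853e-02,  1.61432344e+00,  4.46509831e-05,
        1.47601415e+00, -1.19007487e-01]), 'joint_vel': array([-0.00156816, -0.00195803, -0.00137372,  0.00113349,  0.00129593,
       -0.00028855]), 'joint_efforts': array([-1.21368130e-04, -3.93683910e+01, -3.70174026e+01, -1.11129787e-04,
        7.02518126e-03, -1.86156456e-05]), 'tool_pos': array([ 0.15381342, -0.60511907,  0.23004382]), 'tool_rot': array([-1.05231843e-03,  9.92273246e-01,  1.24067312e-01,  1.65591653e-05]), 'contact_force': array([ 0.6815047 , -0.2231167 ,  0.40398609]), 'ft_torque': array([-0.05345947,  0.00766144, -0.02230013]), 'gripper_width': 0.999132543827077}
<Robot object at 0x7f5f00977a10> ['IKError', 'hold_point_z']
scene {'fx': 353.9381899180036, 'fy': 353.9381899180036, 'cx': 258.34683210343087, 'cy': 191.64323694121438, 'k1': -0.022937893874801975, 'rvec': array([ 1.27307567,  1.98104215, -1.08075683]), 'tvec': array([ 0.13943625, -0.17330061,  1.56099239])}
top {'fx': 383.54609580047327, 'fy': 383.54609580047327, 'cx': 247.78143828132633, 'cy': 192.99225992601347, 'k1': 0.014922056293874707, 'rvec': array([ 2.1639371 , -2.21387578,  0.07922476]), 'tvec': array([0.06730933, 0.54714412, 1.23471956])}
```

View pics/scene0.png

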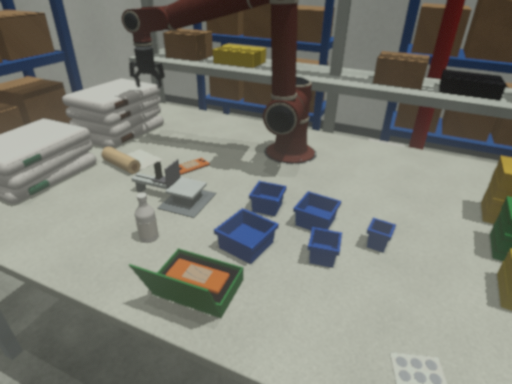

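View pics/top0.png

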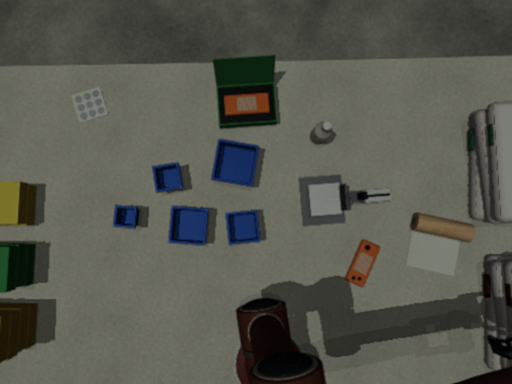

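```bash
cat > h.py <<'E'
import numpy as np, cv2
from scipy.optimize import least_squares
from plant import monitor, grab_frame, camera_params, ticket, manip
OUT={5:.132,4:.116,3:.100,2:.084,1:.068}
def proj(cp,P):
    K=np.array([[cp['fx'],0,cp['cx']],[0,cp['fy'],cp['cy']],[0,0,1.]])
    return cv2.projectPoints(np.asarray(P,float).reshape(-1,1,3),np.array(cp['rvec'],float),np.array(cp['tvec'],float),K,np.array([cp['k1'],0,0,0,0.]))[0].reshape(-1,2)
def back(cp,uv,z):
    K=np.array([[cp['fx'],0,cp['cx']],[0,cp['fy'],cp['cy']],[0,0,1.]])
    n=cv2.undistortPoints(np.array(uv,float).reshape(-1,1,2),K,np.array([cp['k1'],0,0,0,0.])).reshape(-1,2)
    R=cv2.Rodrigues(np.array(cp['rvec'],float))[0];t=np.array(cp['tvec'],float)
    d=np.c_[n,np.ones(len(n))]@R; c=-R.T@t
    s=(z-c[2])/d[:,2]; return c+s[:,None]*d
def sq(w,z): h=w/2; return np.array([[h,h,z],[h,-h,z],[-h,-h,z],[-h,h,z]])
def place(P,x,y,a,z0=0):
    c,s=np.cos(a),np.sin(a); return P@np.array([[c,s,0],[-s,c,0],[0,0,1]])+[x,y,z0]
def tubparts(k):
    o=OUT[k]; return [np.r_[sq(o,.07),sq(o,.054)],np.r_[sq(o-.010,.054),sq(o-.017,0)]]
def bluemask(img,U=4):
    im=cv2.resize(img,None,fx=U,fy=U,interpolation=cv2.INTER_CUBIC).astype(int)
    return ((im[...,0]-im[...,2]>28)&(im[...,0]-im[...,1]>14)).astype(np.uint8)
def contours(img,U=4):
    m=bluemask(img,U); m=cv2.morphologyEx(m,cv2.MORPH_CLOSE,np.ones((9,9)))
    cs,_=cv2.findContours(m,cv2.RETR_EXTERNAL,cv2.CHAIN_APPROX_NONE)
    return [(c.reshape(-1,2)+.5)/U-.5 for c in cs if cv2.contourArea(c)>60*U*U]
def fit(cp,C,k,x,y,a,z0=0):
    C=C[::3]
    def f(p):
        hs=[cv2.convexHull(proj(cp,place(P,p[0],p[1],p[2],z0)).astype(np.float32)) for P in tubparts(k)]
        return [max(cv2.pointPolygonTest(h,(float(q[0]),float(q[1])),True) for h in hs) for q in C]
    r=least_squares(f,[x,y,a],diff_step=1e-3,x_scale=[.01,.01,.05],loss='soft_l1',f_scale=.5)
    a=(r.x[2]+np.pi/4)%(np.pi/2)-np.pi/4
    return r.x[0],r.x[1],a,np.sqrt(np.mean(np.array(f(r.x))**2))
E
cat > t1.py <<'E'
from h import *
import sys
for n in("top","scene"):
    img=cv2.imread(f"pics/{n}0.png"); cp=camera_params(n)
    for C in contours(img):
        c=C.mean(0); g=back(cp,[c],.045)[0]
        if not(.2<g[0]<1 and abs(g[1])<.6): continue
        best=min((fit(cp,C,k,g[0],g[1],a) +(k,) for k in OUT for a in(0,.4,-.4)),key=lambda r:r[3])
        print(n,c.round(0),best[4],np.round(best[:4],4))
E
python3 t1.py
python3 - <<'E'
import cv2
i=cv2.imread('pics/top0.png')[150:260,280:410];cv2.imwrite('pics/c1.png',cv2.resize(i,None,fx=6,fy=5.4,interpolation=2))
i=cv2.imread('pics/scene0.png')[130:230,110:240];cv2.imwrite('pics/c2.png',cv2.resize(i,None,fx=6,fy=6,interpolation=2))
E
```

```text
top [242. 227.] 3 [0.4401 0.0738 0.0848 0.2441]
top [188. 225.] 4 [ 0.4494  0.2443 -0.0995  0.3198]
top [125. 216.] 1 [ 0.4816  0.4416 -0.0997  1.1321]
top [167. 177.] 2 [0.6019 0.309  0.1416 0.4632]
top [235. 162.] 5 [ 0.6443  0.0935 -0.1928  0.3671]
scene [381. 227.] 1 [ 0.4825  0.441  -0.061   3.395 ]
scene [320. 223.] 5 [0.4916 0.2611 0.3121 6.0991]
scene [255. 219.] 5 [ 0.606   0.0938 -0.2265 11.1846]
```

View pics/c1.png

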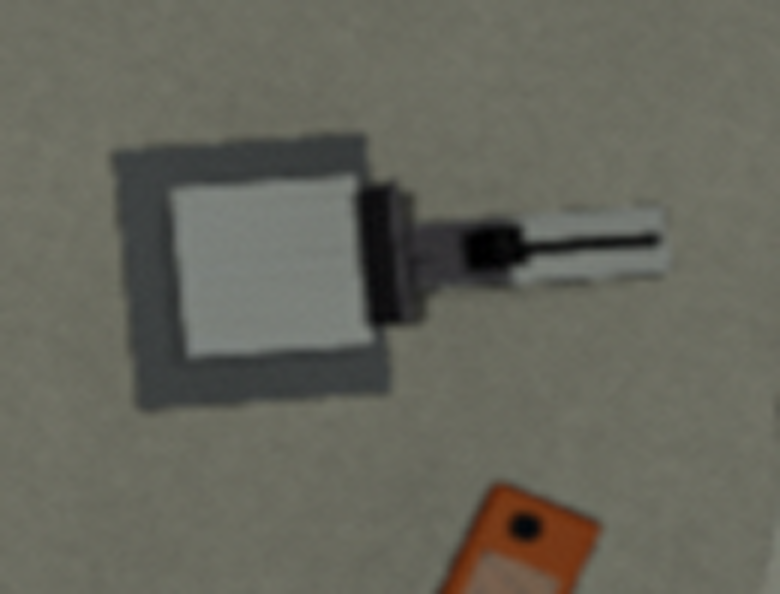

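View pics/c2.png

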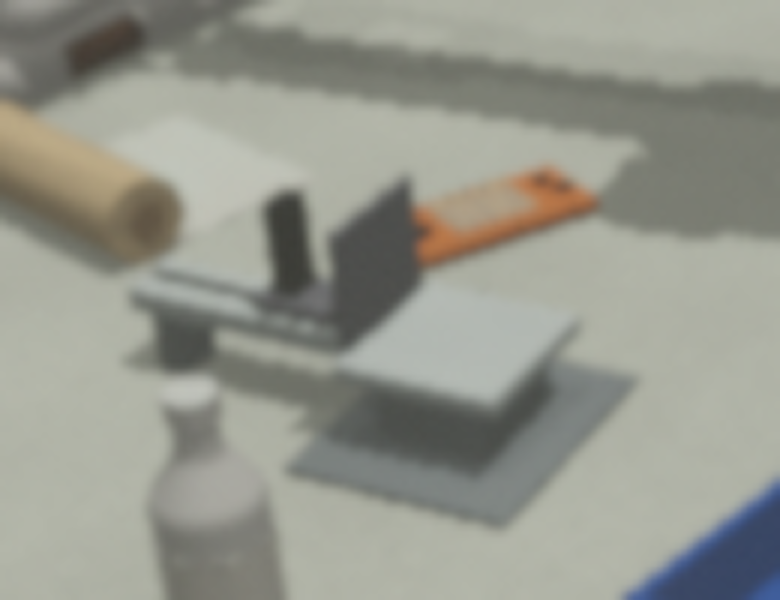

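```bash
cat > t2.py <<'E'
from h import *
cp=camera_params("top")
cv=lambda L:[(u/6+280-.5+.5/6,v/5.4+150-.5) for u,v in L]
f=back(cp,cv([(113,150),(366,134),(388,393),(138,410)]),.006)
p=back(cp,cv([(172,187),(188,357)]),.06)
print(f.round(4)); print(p.round(4)); 
c=f.mean(0); ax=(f[0]+f[1]-f[2]-f[3]); ay=(f[0]+f[3]-f[1]-f[2]); print(c, np.arctan2(ax[1],ax[0]),np.arctan2(-ay[0],ay[1]), np.linalg.norm(ax)/2,np.linalg.norm(ay)/2)
dx=p[0]-p[1]; a=np.arctan2(dx[1],dx[0]); print("plat yaw",a,np.linalg.norm(dx)); yv=np.array([-np.sin(a),np.cos(a)])
print("plat centre",p.mean(0)[:2]-.05*yv)
# grip top centre
g=back(cp,cv([(497,245)]),.128); print("grip",g)
fe=back(cp,cv([(412,255)]),.135);print("fence top",fe)
cp=camera_params("scene")
cs=lambda L:[(u/6+110-.5+.5/6,v/6+130-.5) for u,v in L]
f=back(cp,cs([(288,468),(505,525),(637,378)]),.006)
p=back(cp,cs([(492,410),(580,322)]),.06)
print(f.round(4)); print(p.round(4)); 
E
python3 t2.py
```

```text
[[ 0.5977 -0.114   0.006 ]
 [ 0.6044 -0.2539  0.006 ]
 [ 0.4459 -0.2596  0.006 ]
 [ 0.4387 -0.1226  0.006 ]]
[[ 0.5695 -0.1369  0.06  ]
 [ 0.4699 -0.1419  0.06  ]]
[ 0.52165156 -0.18751919  0.006     ] 0.04520975749922812 0.05013173182679396 0.15893693320752914 0.13861855050876074
plat yaw 0.05050858572539675 0.0997151854304452
plat centre [ 0.52220835 -0.18936829]
grip [[ 0.52774342 -0.28594664  0.128     ]]
fence top [[ 0.52280964 -0.24170232  0.135     ]]
[[ 0.6042 -0.2501  0.006 ]
 [ 0.5979 -0.1135  0.006 ]
 [ 0.4395 -0.1234  0.006 ]]
[[ 0.5743 -0.1319  0.06  ]
 [ 0.4752 -0.1373  0.06  ]]
```

```bash
cat >> h.py <<'E'
from scipy.spatial.transform import Rotation as Rn
def go(x,y,z,psi):
    s=monitor.state(); q=s['tool_rot']; R=Rn.from_quat([q[1],q[2],q[3],q[0]])
    T=Rn.from_matrix(np.array([[-np.sin(psi),np.cos(psi),0],[np.cos(psi),np.sin(psi),0],[0,0,-1]]).T)
    d=R.inv().apply(np.array([x,y,z])-s['tool_pos'])*100; r=(R.inv()*T).as_rotvec()
    print("t %.2f"%s['time'],"tcp",s['tool_pos'].round(4),"F",np.round(s['contact_force'],1),"w %.3f"%s['gripper_width'])
    print("  d cm",d.round(2),"rot",r.round(3))
E
cat > g <<'E'
#!/bin/bash
python3 -c "
from h import go
go($1,$2,$3,$4)"
E
chmod +x g; ./g .5268 -.286 .23 .049
```

```text
t 0.10 tcp [ 0.1538 -0.6052  0.2302] F [ 0.3  0.5 -0.6] w 1.004
  d cm [ 44.01 -21.75   0.07] rot [-1.000e-03 -1.000e-03 -1.371e+00]
```

Request:
play_rows(commands=[{"dx": 22, "dy": -10.9, "dz": 0, "rx": 0, "ry": 0, "rz": -0.7, "claw": 0}, {"dx": 22, "dy": -10.9, "dz": 0, "rx": 0, "ry": 0, "rz": -0.7, "claw": 0}, {"dx": 22, "dy": -10.9, "dz": 0, "rx": 0, "ry": 0, "rz": -0.7, "claw": 0}, {"dx": 22, "dy": -10.9, "dz": 0, "rx": 0, "ry": 0, "rz": -0.7, "claw": 0}, {"dx": 22, "dy": -10.9, "dz": 0, "rx": 0, "ry": 0, "rz": -0.7, "claw": 0}])

```text
time: 0.6
tool_pos: [0.3414, -0.4434, 0.2299]
tool_rot: [-0.001, 0.888, 0.459, 0.0]
contact_force: [0.7, 0.4, 0.9]
gripper_width: 1.001
```

```bash
./g .5268 -.286 .2 .049
```

```text
t 0.60 tcp [ 0.3414 -0.4434  0.2299] F [0.7 0.4 0.9] w 1.001
  d cm [23.56  6.02  3.02] rot [-0.001 -0.002 -0.666]
```

Request:
play_rows(commands=[{"dx": 23.5, "dy": 6, "dz": 3, "rz": -0.666, "claw": 0.2}, {"dx": 23.5, "dy": 6, "dz": 3, "rz": -0.666, "claw": 0.2}, {"dx": 23.5, "dy": 6, "dz": 3, "rz": -0.666, "claw": 0.2}, {"dx": 23.5, "dy": 6, "dz": 3, "rz": -0.666, "claw": 0.2}, {"dx": 23.5, "dy": 6, "dz": 3, "rz": -0.666, "claw": 0.2}])

```text
invalid input
```

```bash
./g .5268 -.286 .1 .049; python3 - <<'E'
from h import *
for n in("top","scene"): cv2.imwrite(f"pics/{n}1.png",grab_frame(n))
a=cv2.resize(cv2.imread("pics/top1.png")[150:260,280:410],(390,330)); b=cv2.resize(cv2.imread("pics/scene1.png")[110:220,110:240],(390,330))
cv2.imwrite("pics/m1.png",np.hstack([a,b]))
E
```

```text
t 0.60 tcp [ 0.3414 -0.4434  0.2299] F [0.7 0.4 0.9] w 1.001
  d cm [23.54  6.04 13.02] rot [-0.001 -0.002 -0.666]
```

View pics/m1.png

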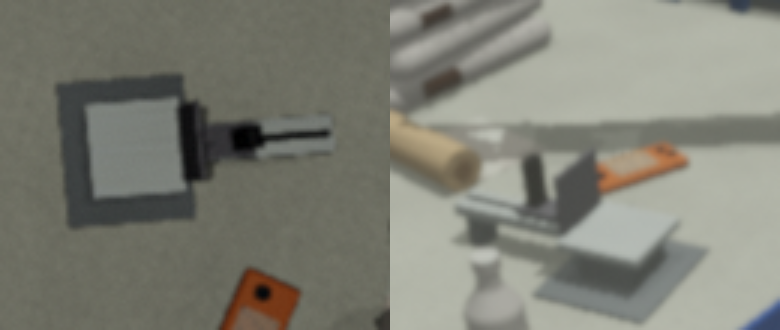

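All keys are required. The pictures show the scene unchanged, with the grip at about (242,137) in the left crop.

Request:
play_rows(commands=[{"dx": 23.5, "dy": 6, "dz": 3, "rx": 0, "ry": 0, "rz": -0.666, "claw": 0.2}, {"dx": 23.5, "dy": 6, "dz": 3, "rx": 0, "ry": 0, "rz": -0.666, "claw": 0.2}, {"dx": 23.5, "dy": 6, "dz": 3, "rx": 0, "ry": 0, "rz": -0.666, "claw": 0.2}, {"dx": 23.5, "dy": 6, "dz": 3, "rx": 0, "ry": 0, "rz": -0.666, "claw": 0.2}, {"dx": 23.5, "dy": 6, "dz": 3, "rx": 0, "ry": 0, "rz": -0.666, "claw": 0.2}])

```text
time: 1.2
tool_pos: [0.5287, -0.2833, 0.1999]
tool_rot: [-0.001, 0.688, 0.726, 0.001]
contact_force: [0.2, -0.3, 0.9]
gripper_width: 0.798
```

```bash
./g .5268 -.286 .1 .049; python3 - <<'E'
from h import *
for n in("top","scene"): cv2.imwrite(f"pics/{n}2.png",grab_frame(n))
a=cv2.resize(cv2.imread("pics/top2.png")[150:260,280:410],(390,330)); b=cv2.resize(cv2.imread("pics/scene2.png")[110:220,110:240],(390,330))
cv2.imwrite("pics/m2.png",np.hstack([a,b]))
E
```

```text
t 1.20 tcp [ 0.5287 -0.2833  0.1999] F [ 0.2 -0.3  0.9] w 0.798
  d cm [-0.29 -0.21  9.99] rot [ 0.    -0.004  0.005]
```

View pics/m2.png

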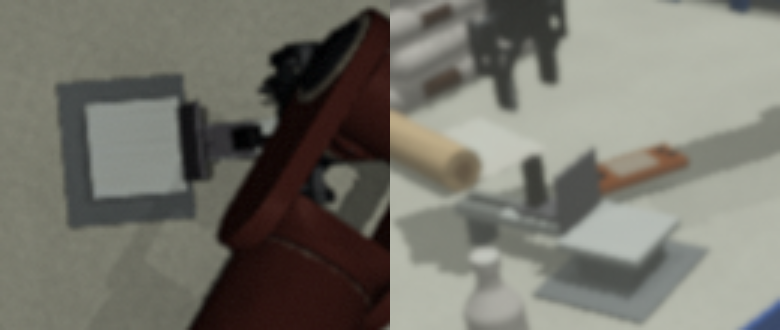

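Request:
play_rows(commands=[{"dx": -0.29, "dy": -0.2, "dz": 2, "rx": 0, "ry": 0, "rz": 0.005, "claw": 0.2}, {"dx": -0.29, "dy": -0.2, "dz": 4, "rx": 0, "ry": 0, "rz": 0.005, "claw": 0.2}, {"dx": -0.29, "dy": -0.2, "dz": 6, "rx": 0, "ry": 0, "rz": 0.005, "claw": 0.2}, {"dx": -0.29, "dy": -0.2, "dz": 6, "rx": 0, "ry": 0, "rz": 0.005, "claw": 0.2}])

```text
time: 1.7
tool_pos: [0.5257, -0.2826, 0.1348]
tool_rot: [-0.006, 0.689, 0.725, 0.001]
contact_force: [-0.6, -0.4, 0.0]
gripper_width: 0.796
```

```bash
./g .5268 -.286 .1 .049; python3 - <<'E'
from h import *
b=grab_frame("scene"); cp=camera_params("scene")
for P in ([*monitor.state()['tool_pos']],[.5268,-.286,.128]):
    u=proj(cp,[P])[0]; print(u); cv2.circle(b,tuple(int(i) for i in u.round()),1,(0,255,0),-1)
cv2.imwrite("pics/m3.png",cv2.resize(b[110:220,110:240],(650,550)))
E
```

```text
t 1.70 tcp [ 0.5257 -0.2826  0.1348] F [-0.6 -0.4  0. ] w 0.796
  d cm [-0.38  0.12  3.47] rot [-0.006 -0.011  0.002]
[158.90691134 160.58147274]
[158.55546981 162.80479101]
```

View pics/m3.png

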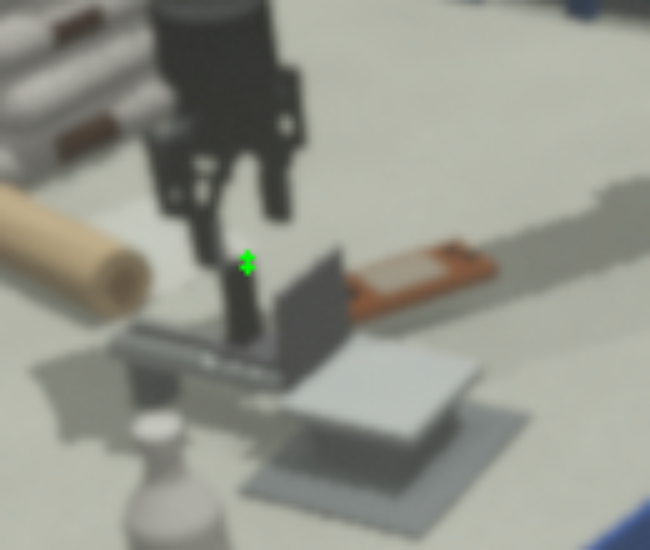

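Request:
play_rows(commands=[{"dx": -0.38, "dy": 0.12, "dz": 2, "rx": 0, "ry": -0.005, "rz": 0, "claw": 0.2}, {"dx": -0.38, "dy": 0.12, "dz": 3.7, "rx": 0, "ry": -0.005, "rz": 0, "claw": 0.2}, {"dx": -0.38, "dy": 0.12, "dz": 3.7, "rx": 0, "ry": -0.005, "rz": 0, "claw": 1}, {"dx": -0.38, "dy": 0.12, "dz": 3.7, "rx": 0, "ry": -0.005, "rz": 0, "claw": 1}, {"dx": -0.38, "dy": 0.12, "dz": 3.7, "rx": 0, "ry": -0.005, "rz": 0, "claw": 1}])

```text
time: 2.25
tool_pos: [0.5285, -0.2871, 0.101]
tool_rot: [-0.002, 0.689, 0.725, 0.0]
contact_force: [0.2, -0.1, 0.5]
gripper_width: 0.295
```

Request:
play_rows(commands=[{"dx": 0, "dy": 0, "dz": 0, "rx": 0, "ry": 0, "rz": 0, "claw": 1}, {"dx": 0, "dy": 0, "dz": 0, "rx": 0, "ry": 0, "rz": 0, "claw": 1}, {"dx": 0, "dy": 0, "dz": 0, "rx": 0, "ry": 0, "rz": 0, "claw": 1}])

```text
time: 2.55
tool_pos: [0.5284, -0.2872, 0.1014]
tool_rot: [-0.002, 0.689, 0.725, -0.0]
contact_force: [-2.6, 0.2, -1.3]
gripper_width: 0.27
```

```bash
./g .5303 -.357 .098 .049
```

```text
t 2.55 tcp [ 0.5284 -0.2872  0.1014] F [-2.6  0.2 -1.3] w 0.270
  d cm [-6.98 -0.17  0.32] rot [-0.003 -0.002  0.002]
```

Gripped (27% × 85 ≈ 23 mm). I'll slide it out in small steps.

Request:
play_rows(commands=[{"dx": -1.5, "dy": 0, "dz": 0, "rx": 0, "ry": 0, "rz": 0, "claw": 1}, {"dx": -3, "dy": 0, "dz": 0, "rx": 0, "ry": 0, "rz": 0, "claw": 1}, {"dx": -4.5, "dy": 0, "dz": 0, "rx": 0, "ry": 0, "rz": 0, "claw": 1}, {"dx": -6, "dy": 0, "dz": 0, "rx": 0, "ry": 0, "rz": 0, "claw": 1}, {"dx": -6.8, "dy": 0, "dz": 0, "rx": 0, "ry": 0, "rz": 0, "claw": 1}])

```text
time: 3.05
tool_pos: [0.5319, -0.3506, 0.101]
tool_rot: [-0.008, 0.689, 0.724, 0.005]
contact_force: [-4.6, 38.7, 15.7]
gripper_width: 0.268
```

```bash
./g .5303 -.357 .098 .049
```

```text
t 3.05 tcp [ 0.5319 -0.3506  0.101 ] F [-4.6 38.7 15.7] w 0.268
  d cm [-0.64 -0.19  0.29] rot [-0.004 -0.019  0.   ]
```

Request:
play_rows(commands=[{"dx": 0.1, "dy": 0, "dz": 0, "rx": 0, "ry": 0.01, "rz": 0, "claw": 1}, {"dx": 0.1, "dy": 0, "dz": 0, "rx": 0, "ry": 0.01, "rz": 0, "claw": 1}, {"dx": 0.1, "dy": 0, "dz": 0, "rx": 0, "ry": 0.01, "rz": 0, "claw": 0.3}, {"dx": 0.1, "dy": 0, "dz": 0, "rx": 0, "ry": 0.01, "rz": 0, "claw": 0.3}, {"dx": 0.1, "dy": 0, "dz": 0, "rx": 0, "ry": 0.01, "rz": 0, "claw": 0.3}])

```text
time: 3.55
tool_pos: [0.5321, -0.3507, 0.1014]
tool_rot: [-0.011, 0.69, 0.724, 0.008]
contact_force: [-0.2, -0.4, 0.7]
gripper_width: 0.702
```

Request:
play_rows(commands=[{"dx": 0, "dy": 0, "dz": -3, "rx": 0, "ry": 0, "rz": 0, "claw": 0.3}, {"dx": 0, "dy": 0, "dz": -7, "rx": 0, "ry": 0, "rz": 0, "claw": 0.3}, {"dx": 0, "dy": 0, "dz": -12, "rx": 0, "ry": 0, "rz": 0, "claw": 0.5}, {"dx": 0, "dy": 0, "dz": -16, "rx": 0, "ry": 0, "rz": 0, "claw": 0.5}, {"dx": 0, "dy": 0, "dz": -18, "rx": 0, "ry": 0, "rz": 0, "claw": 0.5}])

```text
time: 4.05
tool_pos: [0.5341, -0.3572, 0.2876]
tool_rot: [-0.006, 0.69, 0.724, 0.008]
contact_force: [-0.1, -0.9, 0.5]
gripper_width: 0.5
```

```bash
./g .58 .05 .28 -.193; python3 - <<'E'
from h import *
b=grab_frame("scene"); a=grab_frame("top")
cv2.imwrite("pics/top4.png",a);cv2.imwrite("pics/scene4.png",b)
cv2.imwrite("pics/m4.png",np.hstack([cv2.resize(a[150:260,280:410],(390,330)),cv2.resize(b[110:220,110:240],(390,330))]))
E
```

```text
t 4.05 tcp [ 0.5341 -0.3572  0.2876] F [-0.1 -0.9  0.5] w 0.500
  d cm [40.43  6.55  1.63] rot [ 0.001 -0.021  0.241]
```

View pics/m4.png

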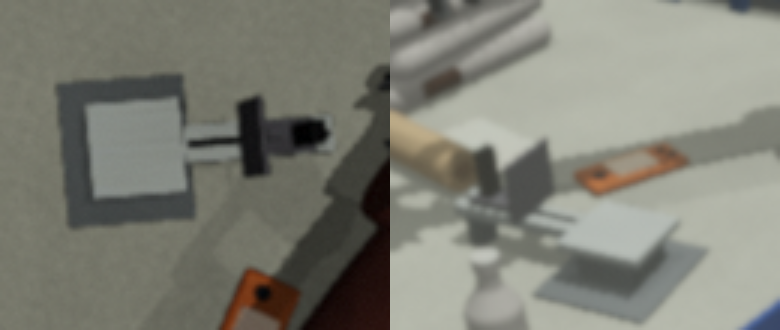

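```bash
python3 - <<'E'
from h import *
cp=camera_params("top")
im=cv2.imread("pics/top4.png"); U=6
c=cv2.resize(im[165:235,290:360],None,fx=U,fy=U,interpolation=cv2.INTER_CUBIC)
g=cv2.cvtColor(c,cv2.COLOR_BGR2GRAY); 
cv2.imwrite("pics/c5.png",c)
print(g[210,0:420:10])
P=back(cp,[(383.5,193.5)],.128);print("grip",P)
A=np.array([.522,-.188]);print((A-P[0,:2])@[-.049,.9988])
E
```

```text
[120 121 119 118 115 117 102  71  72  72  70  61 108 141 139 138 139 139
 139 138 138 137 137 137 138 136 136 136 135 135 136 133 122 122 122 126
 127 132 133 134 136 135]
grip [[ 0.53041062 -0.34880769  0.128     ]]
0.16102684215002216
```

View pics/c5.png

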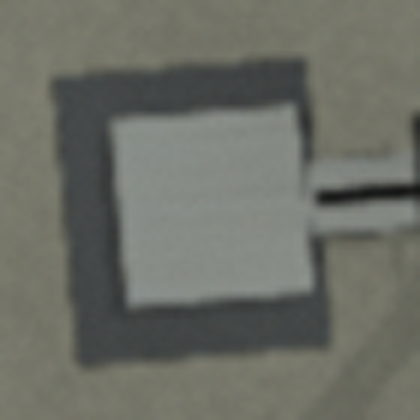

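```bash
cat > st.py <<'E'
from h import *
cp=camera_params("top"); U=6
im=cv2.imread("pics/top4.png"); g=cv2.cvtColor(im,cv2.COLOR_BGR2GRAY).astype(np.float32)
# maximise edge contrast of 100 mm platform square: mean inside-outside along the left/top/bottom/right edges
def samp(uv): return cv2.remap(g,uv[:,0].astype(np.float32).reshape(-1,1),uv[:,1].astype(np.float32).reshape(-1,1),cv2.INTER_CUBIC).ravel()
t=np.linspace(-.043,.043,40)
def score(p,z,hx,hy,sides,d=.003):
    s=0
    for n in sides:
        for sg,o in((1,-1),(-1,1)):
            pass
        ax,sn=n
        h=(hx,hy)[ax]
        tt=t*((hy,hx)[ax]/.05)
        def pts(r):
            P=np.zeros((len(tt),3)); P[:,ax]=sn*r; P[:,1-ax]=tt; P[:,2]=z; return place(P,*p)
        s+=np.mean(samp(proj(cp,pts(h-d))))-np.mean(samp(proj(cp,pts(h+d))))
    return s
from scipy.optimize import minimize
for nm,z,hx,hy,sides,sg in(("plat",.06,.05,.05,[(0,1),(0,-1),(1,1)],1),("platx",.06,.05,.05,[(0,1),(0,-1),(1,1)],1),("foot",.006,.08,.07,[(0,1),(0,-1),(1,1)],-1)):
    r=minimize(lambda p:-sg*score(p,z,hx,hy,sides),[.522,-.188,.049],method='Nelder-Mead',options=dict(initial_simplex=[[.522,-.188,.049],[.526,-.188,.049],[.522,-.184,.049],[.522,-.188,.08]]))
    print(nm,r.x.round(4),r.fun)
c=[(115,120),(295,104),(315,290),(128,306)]
P=back(cp,[(u/6+290-.42,v/6+165-.42) for u,v in c],.06);print(P.round(4),P.mean(0))
E
python3 st.py
```

```text
plat [ 0.5218 -0.1885  0.0528] -185.50949096679688
platx [ 0.5218 -0.1885  0.0528] -185.50949096679688
foot [ 0.5216 -0.187   0.0548] -112.38872528076172
[[ 0.568  -0.1384  0.06  ]
 [ 0.5743 -0.2336  0.06  ]
 [ 0.4762 -0.2403  0.06  ]
 [ 0.47   -0.1419  0.06  ]] [ 0.52211859 -0.1885667   0.06      ]
```

```bash
sed 's/0.png/4.png/' t1.py > t4.py; python3 t4.py | grep top; ./g .5818 .107 .28 -.193
```

```text
top [242. 227.] 3 [0.4402 0.0739 0.0817 0.1989]
top [188. 225.] 4 [ 0.4495  0.2443 -0.0992  0.2683]
top [125. 216.] 1 [ 0.4817  0.4422 -0.1088  1.0196]
top [167. 177.] 2 [0.6019 0.309  0.1446 0.4032]
top [235. 162.] 5 [ 0.6443  0.0934 -0.193   0.3119]
t 4.15 tcp [ 0.5344 -0.3574  0.2871] F [ 0.1 -0.4  0.5] w 0.498
  d cm [46.13  6.98  1.68] rot [ 0.002 -0.021  0.242]
```

View pics/top4.png

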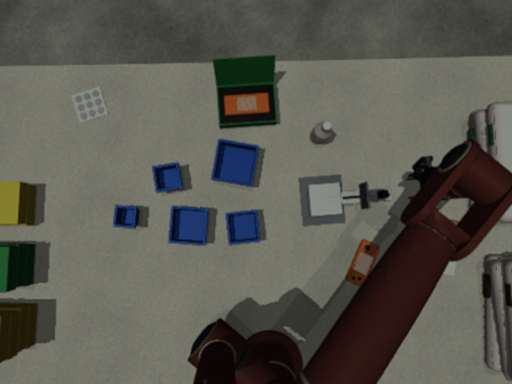

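Request:
play_rows(commands=[{"dx": 5, "dy": 0.7, "dz": 0.2, "rx": 0, "ry": -0.02, "rz": 0.05, "claw": 0.5}, {"dx": 10, "dy": 1.4, "dz": 0.4, "rx": 0, "ry": -0.02, "rz": 0.1, "claw": 0.5}, {"dx": 15, "dy": 2.1, "dz": 0.6, "rx": 0, "ry": -0.02, "rz": 0.15, "claw": 0.5}, {"dx": 20, "dy": 2.8, "dz": 0.8, "rx": 0, "ry": -0.02, "rz": 0.2, "claw": 0.5}, {"dx": 25, "dy": 3.5, "dz": 1, "rx": 0, "ry": -0.02, "rz": 0.24, "claw": 0.5}])

```text
time: 4.65
tool_pos: [0.5562, -0.106, 0.2798]
tool_rot: [-0.001, 0.772, 0.635, 0.0]
contact_force: [-0.2, -0.9, 0.8]
gripper_width: 0.498
```

```bash
./g .5835 .1053 .16 -.193
```

```text
t 4.65 tcp [ 0.5562 -0.106   0.2798] F [-0.2 -0.9  0.8] w 0.498
  d cm [21.25 -1.38 12.01] rot [-0.001 -0.001 -0.001]
```

Request:
play_rows(commands=[{"dx": 5, "dy": -0.3, "dz": 2, "rx": 0, "ry": 0, "rz": 0, "claw": 0.5}, {"dx": 10, "dy": -0.7, "dz": 4, "rx": 0, "ry": 0, "rz": 0, "claw": 0.5}, {"dx": 15, "dy": -1, "dz": 7, "rx": 0, "ry": 0, "rz": 0, "claw": 0.5}, {"dx": 20, "dy": -1.3, "dz": 10, "rx": 0, "ry": 0, "rz": 0, "claw": 0.5}, {"dx": 21.25, "dy": -1.38, "dz": 12, "rx": 0, "ry": 0, "rz": 0, "claw": 0.5}])

```text
time: 5.15
tool_pos: [0.5833, 0.1074, 0.1582]
tool_rot: [-0.001, 0.772, 0.636, 0.0]
contact_force: [-0.2, -0.6, -0.2]
gripper_width: 0.5
```

Request:
play_rows(commands=[{"dx": 0, "dy": 0, "dz": 0, "rx": 0, "ry": 0, "rz": 0, "claw": 0.5}, {"dx": 0, "dy": 0, "dz": 0, "rx": 0, "ry": 0, "rz": 0, "claw": 0.5}])

```text
time: 5.35
tool_pos: [0.5814, 0.1079, 0.1548]
tool_rot: [-0.002, 0.771, 0.636, -0.002]
contact_force: [1.2, -0.3, 0.3]
gripper_width: 0.499
```

```bash
./g .5835 .1053 .054 -.193;python3 - <<'E'
from h import *
b=grab_frame("scene"); a=grab_frame("top")
cv2.imwrite("pics/m5.png",np.hstack([cv2.resize(a[110:220,190:320],(390,330)),cv2.resize(b[170:280,180:310],(390,330))]))
E
```

```text
t 5.35 tcp [0.5814 0.1079 0.1548] F [ 1.2 -0.3  0.3] w 0.499
  d cm [-0.21  0.31 10.08] rot [-0.006  0.001  0.002]
```

View pics/m5.png

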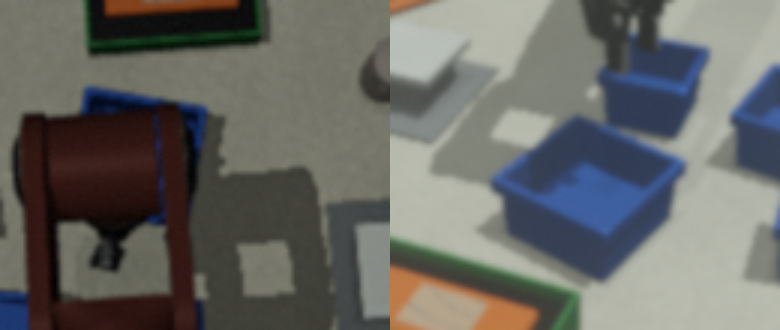

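Request:
play_rows(commands=[{"dx": -0.2, "dy": 0.3, "dz": 3, "rx": 0, "ry": 0, "rz": 0, "claw": 0.5}, {"dx": -0.2, "dy": 0.3, "dz": 6, "rx": 0, "ry": 0, "rz": 0, "claw": 0.5}, {"dx": -0.2, "dy": 0.3, "dz": 8, "rx": 0, "ry": 0, "rz": 0, "claw": 0.5}, {"dx": -0.2, "dy": 0.3, "dz": 10, "rx": 0, "ry": 0, "rz": 0, "claw": 0.5}, {"dx": -0.2, "dy": 0.3, "dz": 10, "rx": 0, "ry": 0, "rz": 0, "claw": 0.5}])

```text
time: 5.95
tool_pos: [0.5849, 0.1024, 0.0566]
tool_rot: [-0.001, 0.773, 0.635, -0.001]
contact_force: [0.7, -0.3, 0.4]
gripper_width: 0.503
```

```bash
./g .5835 .1053 .054 -.193
```

```text
t 5.95 tcp [0.5849 0.1024 0.0566] F [ 0.7 -0.3  0.4] w 0.503
  d cm [ 0.26 -0.19  0.26] rot [-0.004  0.    -0.003]
```

Request:
play_rows(commands=[{"dx": 0.2, "dy": -0.1, "dz": 0.2, "rx": 0, "ry": 0, "rz": 0, "claw": 0.5}, {"dx": 0.2, "dy": -0.1, "dz": 0.2, "rx": 0, "ry": 0, "rz": 0, "claw": 1}, {"dx": 0.2, "dy": -0.1, "dz": 0.2, "rx": 0, "ry": 0, "rz": 0, "claw": 1}, {"dx": 0.2, "dy": -0.1, "dz": 0.2, "rx": 0, "ry": 0, "rz": 0, "claw": 1}, {"dx": 0.2, "dy": -0.1, "dz": 0.2, "rx": 0, "ry": 0, "rz": 0, "claw": 1}])

```text
time: 6.45
tool_pos: [0.5852, 0.1046, 0.0564]
tool_rot: [-0.001, 0.773, 0.635, -0.0]
contact_force: [-3.0, 0.4, 6.7]
gripper_width: 0.075
```

Request:
play_rows(commands=[{"dx": 0, "dy": 0, "dz": 0, "rx": 0, "ry": 0, "rz": 0, "claw": 1}, {"dx": 0, "dy": 0, "dz": 0, "rx": 0, "ry": 0, "rz": 0, "claw": 1}])

```text
time: 6.65
tool_pos: [0.5856, 0.1047, 0.0569]
tool_rot: [-0.0, 0.773, 0.635, 0.0]
contact_force: [-0.7, 0.5, 2.2]
gripper_width: 0.074
```

Request:
play_rows(commands=[{"dx": 0, "dy": 0, "dz": -1, "rx": 0, "ry": 0, "rz": 0, "claw": 1}, {"dx": 0, "dy": 0, "dz": -2, "rx": 0, "ry": 0, "rz": 0, "claw": 1}, {"dx": 0, "dy": 0, "dz": -3, "rx": 0, "ry": 0, "rz": 0, "claw": 1}, {"dx": 0, "dy": 0, "dz": -4, "rx": 0, "ry": 0, "rz": 0, "claw": 1}, {"dx": 0, "dy": 0, "dz": -5, "rx": 0, "ry": 0, "rz": 0, "claw": 1}])

```text
time: 7.15
tool_pos: [0.5857, 0.1047, 0.108]
tool_rot: [-0.0, 0.773, 0.635, 0.0]
contact_force: [0.4, -0.3, -2.1]
gripper_width: 0.079
```

```bash
./g .5835 .1053 .25 -.193;python3 - <<'E'
from h import *
b=grab_frame("scene"); a=grab_frame("top")
cv2.imwrite("pics/m6.png",np.hstack([cv2.resize(a[110:220,190:320],(390,330)),cv2.resize(b[170:280,180:310],(390,330))]))
E
```

```text
t 7.15 tcp [0.5857 0.1047 0.108 ] F [ 0.4 -0.3 -2.1] w 0.079
  d cm [  0.02  -0.22 -14.2 ] rot [ 0.    -0.    -0.003]
```

View pics/m6.png

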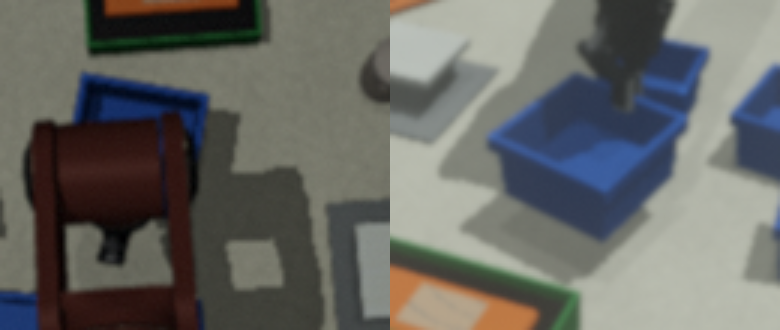

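Request:
play_rows(commands=[{"dx": 0, "dy": 0, "dz": -3, "rx": 0, "ry": 0, "rz": 0, "claw": 1}, {"dx": 0, "dy": 0, "dz": -6, "rx": 0, "ry": 0, "rz": 0, "claw": 1}, {"dx": 0, "dy": 0, "dz": -9, "rx": 0, "ry": 0, "rz": 0, "claw": 1}, {"dx": 0, "dy": 0, "dz": -11, "rx": 0, "ry": 0, "rz": 0, "claw": 1}, {"dx": 0, "dy": 0, "dz": -12, "rx": 0, "ry": 0, "rz": 0, "claw": 1}])

```text
time: 7.75
tool_pos: [0.5874, 0.1048, 0.232]
tool_rot: [0.002, 0.773, 0.635, 0.003]
contact_force: [0.1, -0.0, -1.7]
gripper_width: 0.075
```

```bash
./g .4611 -.1901 .22 .05
```

```text
t 7.75 tcp [0.5874 0.1048 0.232 ] F [ 0.1 -0.  -1.7] w 0.075
  d cm [-31.38  -6.67   1.08] rot [ 0.007 -0.001 -0.246]
```

Request:
play_rows(commands=[{"dx": -3, "dy": -0.6, "dz": 0, "rx": 0, "ry": 0, "rz": -0.03, "claw": 1}, {"dx": -7, "dy": -1.5, "dz": 0, "rx": 0, "ry": 0, "rz": -0.06, "claw": 1}, {"dx": -11, "dy": -2.4, "dz": 0, "rx": 0, "ry": 0, "rz": -0.09, "claw": 1}, {"dx": -14.5, "dy": -3.1, "dz": 0, "rx": 0, "ry": 0, "rz": -0.12, "claw": 1}, {"dx": -17, "dy": -3.6, "dz": 0, "rx": 0, "ry": 0, "rz": -0.15, "claw": 1}])

```text
time: 8.25
tool_pos: [0.5175, -0.0566, 0.23]
tool_rot: [0.001, 0.723, 0.691, 0.002]
contact_force: [0.8, -0.0, -1.8]
gripper_width: 0.077
```

```bash
./g .4611 -.1901 .22 .05
```

```text
t 8.25 tcp [ 0.5175 -0.0566  0.23  ] F [ 0.8 -0.  -1.8] w 0.077
  d cm [-13.59  -5.03   0.96] rot [ 0.005 -0.001 -0.096]
```

Request:
play_rows(commands=[{"dx": -4, "dy": -1.5, "dz": 0.2, "rx": 0, "ry": 0, "rz": -0.03, "claw": 1}, {"dx": -8, "dy": -3, "dz": 0.5, "rx": 0, "ry": 0, "rz": -0.06, "claw": 1}, {"dx": -11.5, "dy": -4.2, "dz": 0.8, "rx": 0, "ry": 0, "rz": -0.09, "claw": 1}, {"dx": -13.6, "dy": -5, "dz": 1, "rx": 0, "ry": 0, "rz": -0.096, "claw": 1}, {"dx": -13.6, "dy": -5, "dz": 1, "rx": 0, "ry": 0, "rz": -0.096, "claw": 1}])

```text
time: 8.75
tool_pos: [0.4596, -0.192, 0.2179]
tool_rot: [0.0, 0.691, 0.723, 0.001]
contact_force: [-1.0, 0.6, -2.1]
gripper_width: 0.075
```

```bash
./g .4611 -.1901 .14 .05;python3 - <<'E'
from h import *
b=grab_frame("scene"); a=grab_frame("top")
cv2.imwrite("pics/m7.png",np.hstack([cv2.resize(a[150:260,280:410],(390,330)),cv2.resize(b[110:220,110:240],(390,330))]))
E
```

```text
t 8.75 tcp [ 0.4596 -0.192   0.2179] F [-1.   0.6 -2.1] w 0.075
  d cm [0.18 0.14 7.79] rot [ 0.002 -0.001 -0.004]
```

View pics/m7.png

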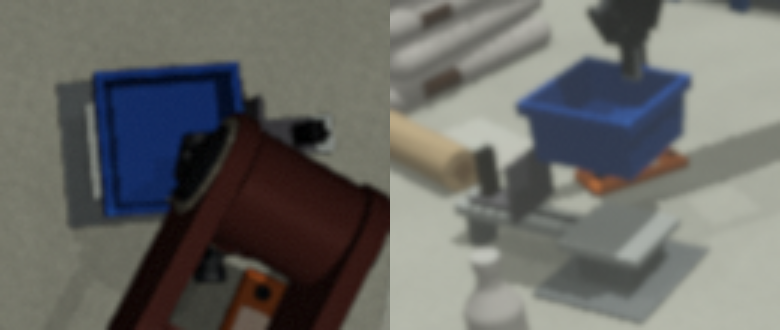

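Request:
play_rows(commands=[{"dx": 0.15, "dy": 0.1, "dz": 2, "rx": 0, "ry": 0, "rz": 0, "claw": 1}, {"dx": 0.15, "dy": 0.1, "dz": 4, "rx": 0, "ry": 0, "rz": 0, "claw": 1}, {"dx": 0.15, "dy": 0.1, "dz": 6, "rx": 0, "ry": 0, "rz": 0, "claw": 1}, {"dx": 0.15, "dy": 0.1, "dz": 8, "rx": 0, "ry": 0, "rz": 0, "claw": 1}, {"dx": 0.15, "dy": 0.1, "dz": 9, "rx": 0, "ry": 0, "rz": 0, "claw": 1}])

```text
time: 9.35
tool_pos: [0.4614, -0.1865, 0.1262]
tool_rot: [-0.001, 0.689, 0.725, 0.002]
contact_force: [0.3, 0.2, -1.9]
gripper_width: 0.074
```

```bash
./g .4611 -.1901 .118 .05
```

```text
t 9.35 tcp [ 0.4614 -0.1865  0.1262] F [ 0.3  0.2 -1.9] w 0.074
  d cm [-0.36 -0.05  0.81] rot [ 0.001 -0.004  0.001]
```

Request:
play_rows(commands=[{"dx": -0.3, "dy": 0, "dz": 0.3, "rx": 0, "ry": 0, "rz": 0, "claw": 1}, {"dx": -0.3, "dy": 0, "dz": 0.5, "rx": 0, "ry": 0, "rz": 0, "claw": 1}, {"dx": -0.3, "dy": 0, "dz": 0.8, "rx": 0, "ry": 0, "rz": 0, "claw": 1}, {"dx": -0.3, "dy": 0, "dz": 0.8, "rx": 0, "ry": 0, "rz": 0, "claw": 1}])

```text
time: 9.75
tool_pos: [0.462, -0.1896, 0.1187]
tool_rot: [-0.001, 0.689, 0.725, 0.002]
contact_force: [-0.3, 0.4, -1.6]
gripper_width: 0.076
```

```bash
./g .4611 -.1901 .118 .05;python3 - <<'E'
from h import *
b=grab_frame("scene"); a=grab_frame("top")
cv2.imwrite("pics/m8.png",np.hstack([cv2.resize(a[150:260,280:410],(390,330)),cv2.resize(b[110:220,110:240],(390,330))]))
E
```

```text
t 9.75 tcp [ 0.462  -0.1896  0.1187] F [-0.3  0.4 -1.6] w 0.076
  d cm [-0.04 -0.09  0.07] rot [ 0.002 -0.004  0.001]
```

View pics/m8.png

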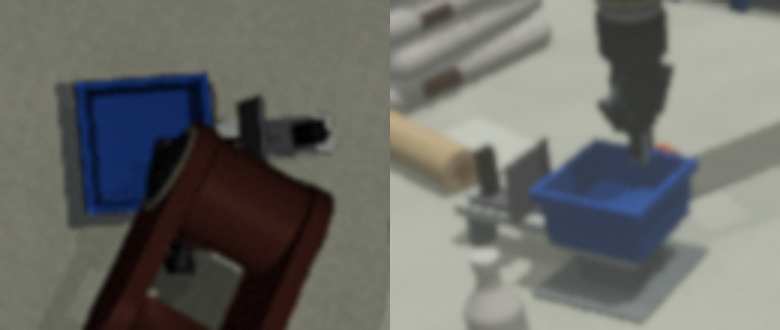

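Still about 1–2 mm above the platform. I'll lower until contact, then release.

Request:
play_rows(commands=[{"dx": 0, "dy": 0, "dz": 0.15, "rx": 0, "ry": 0, "rz": 0, "claw": 1}, {"dx": 0, "dy": 0, "dz": 0.25, "rx": 0, "ry": 0, "rz": 0, "claw": 1}, {"dx": 0, "dy": 0, "dz": 0.25, "rx": 0, "ry": 0, "rz": 0, "claw": 1}])

```text
time: 10.15
tool_pos: [0.4623, -0.19, 0.117]
tool_rot: [-0.0, 0.689, 0.725, 0.002]
contact_force: [-0.4, -0.0, 1.8]
gripper_width: 0.075
```

```bash
./g .4611 -.1901 .118 .05
```

```text
t 10.15 tcp [ 0.4623 -0.19    0.117 ] F [-0.4 -0.   1.8] w 0.075
  d cm [-0.   -0.12 -0.1 ] rot [ 0.003 -0.003  0.001]
```

Contact (+1.8 N upward). Release.

Request:
play_rows(commands=[{"dx": 0, "dy": 0, "dz": 0, "rx": 0, "ry": 0, "rz": 0, "claw": 0.35}, {"dx": 0, "dy": 0, "dz": 0, "rx": 0, "ry": 0, "rz": 0, "claw": 0.35}, {"dx": 0, "dy": 0, "dz": 0, "rx": 0, "ry": 0, "rz": 0, "claw": 0.35}])

```text
time: 10.45
tool_pos: [0.4624, -0.19, 0.1171]
tool_rot: [0.0, 0.689, 0.725, 0.002]
contact_force: [-0.2, 0.1, 1.3]
gripper_width: 0.58
```

Request:
play_rows(commands=[{"dx": 0, "dy": 0, "dz": -2, "rx": 0, "ry": 0, "rz": 0, "claw": 0.4}, {"dx": 0, "dy": 0, "dz": -5, "rx": 0, "ry": 0, "rz": 0, "claw": 0.4}, {"dx": 0, "dy": 0, "dz": -9, "rx": 0, "ry": 0, "rz": 0, "claw": 0.5}, {"dx": 0, "dy": 0, "dz": -13, "rx": 0, "ry": 0, "rz": 0, "claw": 0.5}, {"dx": 0, "dy": 0, "dz": -15, "rx": 0, "ry": 0, "rz": 0, "claw": 0.5}])

```text
time: 10.95
tool_pos: [0.4632, -0.1911, 0.2717]
tool_rot: [0.003, 0.689, 0.725, 0.003]
contact_force: [0.7, -0.7, 0.1]
gripper_width: 0.5
```

```bash
./g .40 .1 .26 -.1
```

```text
t 10.95 tcp [ 0.4632 -0.1911  0.2717] F [ 0.7 -0.7  0.1] w 0.500
  d cm [29.4  -4.84  1.11] rot [0.008 0.    0.151]
```

Request:
play_rows(commands=[{"dx": 5, "dy": 0, "dz": -0.2, "rx": 0, "ry": 0, "rz": 0.03, "claw": 0.5}, {"dx": 10, "dy": 0, "dz": -0.2, "rx": 0, "ry": 0, "rz": 0.06, "claw": 0.5}, {"dx": 15, "dy": 0, "dz": -0.2, "rx": 0, "ry": 0, "rz": 0.09, "claw": 0.5}, {"dx": 20, "dy": 0, "dz": -0.2, "rx": 0, "ry": 0, "rz": 0.12, "claw": 0.5}, {"dx": 25, "dy": 0, "dz": -0.2, "rx": 0, "ry": 0, "rz": 0.15, "claw": 0.5}])

```text
time: 11.45
tool_pos: [0.45, 0.0604, 0.2737]
tool_rot: [0.003, 0.742, 0.671, 0.003]
contact_force: [0.2, 0.4, 0.8]
gripper_width: 0.504
```

```bash
./g .5031 .2389 .16 -.1; cat > look.py <<'E'
from h import *
import sys
# usage: look.py tag  -> fits all visible blue blobs in the top view; z0 for blobs near stand
cp=camera_params("top"); img=grab_frame("top"); cv2.imwrite(f"pics/top_{sys.argv[1]}.png",img)
b=grab_frame("scene"); cv2.imwrite(f"pics/scene_{sys.argv[1]}.png",b)
for C in contours(img):
    c=C.mean(0); g=back(cp,[c],.045)[0]
    if not(.2<g[0]<1 and abs(g[1])<.6): continue
    st=np.hypot(g[0]-.52,g[1]+.185)<.06
    ks=[5] if st else [4,3,2,1]
    best=min((fit(cp,C,k,g[0],g[1],a,.06 if st else 0)+(k,) for k in ks for a in(0,.4,-.4)),key=lambda r:r[3])
    print(c.round(0),best[4],np.round(best[:4],4))
E
python3 look.py a
```

```text
t 11.45 tcp [0.45   0.0604 0.2737] F [0.2 0.4 0.8] w 0.504
  d cm [18.29  3.38 11.42] rot [ 0.009 -0.001 -0.001]
[188. 225.] 4 [ 0.4495  0.2443 -0.0996  0.2897]
[125. 216.] 1 [ 0.4817  0.4421 -0.1048  1.0385]
[329. 197.] 5 [ 0.5222 -0.1863  0.0529  0.3923]
[167. 177.] 2 [0.6019 0.309  0.146  0.4217]
```

View pics/top_a.png

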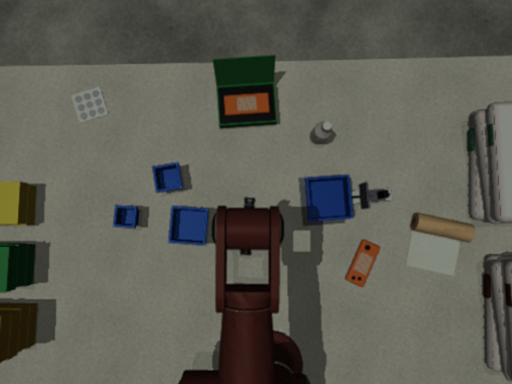

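View pics/scene_a.png

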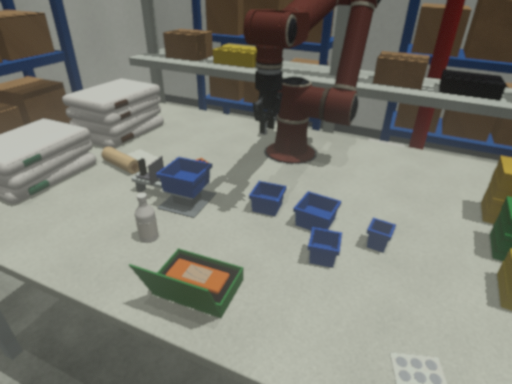

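Request:
play_rows(commands=[{"dx": 5, "dy": 0.9, "dz": 2, "rx": 0.005, "ry": 0, "rz": 0, "claw": 0.5}, {"dx": 10, "dy": 1.8, "dz": 4, "rx": 0.005, "ry": 0, "rz": 0, "claw": 0.5}, {"dx": 14, "dy": 2.6, "dz": 7, "rx": 0.005, "ry": 0, "rz": 0, "claw": 0.5}, {"dx": 17, "dy": 3.1, "dz": 10, "rx": 0.005, "ry": 0, "rz": 0, "claw": 0.5}, {"dx": 18.3, "dy": 3.4, "dz": 11.5, "rx": 0.005, "ry": 0, "rz": 0, "claw": 0.5}])

```text
time: 12.05
tool_pos: [0.5004, 0.2444, 0.1563]
tool_rot: [-0.0, 0.738, 0.675, 0.001]
contact_force: [-0.3, -0.2, 0.2]
gripper_width: 0.499
```

```bash
./g .5031 .2389 .056 -.1
```

```text
t 12.05 tcp [0.5004 0.2444 0.1563] F [-0.3 -0.2  0.2] w 0.499
  d cm [-0.54  0.31 10.03] rot [ 0.    -0.001  0.011]
```

Request:
play_rows(commands=[{"dx": -0.4, "dy": 0.3, "dz": 2, "rx": 0, "ry": 0, "rz": 0.011, "claw": 0.5}, {"dx": -0.4, "dy": 0.3, "dz": 4, "rx": 0, "ry": 0, "rz": 0.011, "claw": 0.5}, {"dx": -0.4, "dy": 0.3, "dz": 6, "rx": 0, "ry": 0, "rz": 0.011, "claw": 0.5}, {"dx": -0.4, "dy": 0.3, "dz": 6, "rx": 0, "ry": 0, "rz": 0.011, "claw": 0.5}])

```text
time: 12.45
tool_pos: [0.5011, 0.2387, 0.0927]
tool_rot: [-0.002, 0.742, 0.671, -0.003]
contact_force: [-0.6, -0.5, 0.5]
gripper_width: 0.499
```

```bash
./g .5031 .2389 .056 -.1
```

```text
t 12.45 tcp [0.5011 0.2387 0.0927] F [-0.6 -0.5  0.5] w 0.499
  d cm [0.04 0.22 3.67] rot [-0.006  0.001 -0.   ]
```

Request:
play_rows(commands=[{"dx": 0, "dy": 0.2, "dz": 2, "rx": 0, "ry": 0, "rz": 0, "claw": 0.5}, {"dx": 0, "dy": 0.2, "dz": 3.6, "rx": 0, "ry": 0, "rz": 0, "claw": 0.5}, {"dx": 0, "dy": 0.2, "dz": 3.7, "rx": 0, "ry": 0, "rz": 0, "claw": 0.5}, {"dx": 0, "dy": 0.2, "dz": 3.7, "rx": 0, "ry": 0, "rz": 0, "claw": 1}, {"dx": 0, "dy": 0.2, "dz": 3.7, "rx": 0, "ry": 0, "rz": 0, "claw": 1}])

```text
time: 12.95
tool_pos: [0.5037, 0.2387, 0.0569]
tool_rot: [-0.001, 0.742, 0.671, -0.002]
contact_force: [0.1, -0.7, 0.4]
gripper_width: 0.171
```

Request:
play_rows(commands=[{"dx": 0, "dy": 0, "dz": 0, "rx": 0, "ry": 0, "rz": 0, "claw": 1}, {"dx": 0, "dy": 0, "dz": 0, "rx": 0, "ry": 0, "rz": 0, "claw": 1}, {"dx": 0, "dy": 0, "dz": 0, "rx": 0, "ry": 0, "rz": 0, "claw": 1}])

```text
time: 13.25
tool_pos: [0.5045, 0.2389, 0.0579]
tool_rot: [-0.001, 0.742, 0.671, -0.001]
contact_force: [0.6, -1.0, 2.3]
gripper_width: 0.079
```

Request:
play_rows(commands=[{"dx": 0, "dy": 0, "dz": -1, "rx": 0, "ry": 0, "rz": 0, "claw": 1}, {"dx": 0, "dy": 0, "dz": -3, "rx": 0, "ry": 0, "rz": 0, "claw": 1}, {"dx": 0, "dy": 0, "dz": -6, "rx": 0, "ry": 0, "rz": 0, "claw": 1}, {"dx": 0, "dy": 0, "dz": -9, "rx": 0, "ry": 0, "rz": 0, "claw": 1}, {"dx": 0, "dy": 0, "dz": -12, "rx": 0, "ry": 0, "rz": 0, "claw": 1}])

```text
time: 13.75
tool_pos: [0.5044, 0.2389, 0.1794]
tool_rot: [-0.001, 0.742, 0.671, -0.001]
contact_force: [1.1, 0.9, -0.4]
gripper_width: 0.076
```

```bash
./g .5757 -.1836 .25 .053
```

```text
t 13.75 tcp [0.5044 0.2389 0.1794] F [ 1.1  0.9 -0.4] w 0.076
  d cm [-41.32  11.3   -7.08] rot [-0.002 -0.    -0.153]
```

Request:
play_rows(commands=[{"dx": -3, "dy": 0.8, "dz": -2, "rx": 0, "ry": 0, "rz": -0.02, "claw": 1}, {"dx": -7, "dy": 1.9, "dz": -4, "rx": 0, "ry": 0, "rz": -0.05, "claw": 1}, {"dx": -12, "dy": 3.3, "dz": -6, "rx": 0, "ry": 0, "rz": -0.08, "claw": 1}, {"dx": -16.5, "dy": 4.5, "dz": -7, "rx": 0, "ry": 0, "rz": -0.1, "claw": 1}, {"dx": -21, "dy": 5.8, "dz": -7, "rx": 0, "ry": 0, "rz": -0.12, "claw": 1}])

```text
time: 14.25
tool_pos: [0.5422, 0.0225, 0.2526]
tool_rot: [0.001, 0.699, 0.715, 0.001]
contact_force: [0.8, 0.2, -1.7]
gripper_width: 0.074
```

```bash
./g .576 -.1836 .25 .053
```

```text
t 14.25 tcp [0.5422 0.0225 0.2526] F [ 0.8  0.2 -1.7] w 0.074
  d cm [-20.68   2.93   0.27] rot [ 0.003  0.    -0.032]
```

Request:
play_rows(commands=[{"dx": -4.5, "dy": 0.6, "dz": 0.2, "rx": 0, "ry": 0, "rz": -0.01, "claw": 1}, {"dx": -9, "dy": 1.3, "dz": 0.2, "rx": 0, "ry": 0, "rz": -0.02, "claw": 1}, {"dx": -13.5, "dy": 1.9, "dz": 0.2, "rx": 0, "ry": 0, "rz": -0.032, "claw": 1}, {"dx": -17.5, "dy": 2.5, "dz": 0.2, "rx": 0, "ry": 0, "rz": -0.032, "claw": 1}, {"dx": -20.4, "dy": 2.9, "dz": 0.2, "rx": 0, "ry": 0, "rz": -0.032, "claw": 1}])

```text
time: 14.75
tool_pos: [0.5755, -0.1834, 0.251]
tool_rot: [0.001, 0.689, 0.725, 0.001]
contact_force: [0.5, -0.5, -1.7]
gripper_width: 0.07
```

Request:
play_rows(commands=[{"dx": 0, "dy": 0, "dz": 0, "rx": 0, "ry": 0, "rz": 0, "claw": 1}, {"dx": 0, "dy": 0, "dz": 0, "rx": 0, "ry": 0, "rz": 0, "claw": 1}])

```text
time: 14.95
tool_pos: [0.5752, -0.1838, 0.2511]
tool_rot: [0.001, 0.689, 0.725, 0.001]
contact_force: [0.2, 0.5, -2.2]
gripper_width: 0.075
```

```bash
./g .576 -.1836 .2 .053; cat > v.py <<'E'
from h import *
import sys
b=grab_frame("scene"); a=grab_frame("top")
cv2.imwrite(f"pics/v{sys.argv[1]}.png",np.hstack([cv2.resize(a[150:260,280:410],(390,330)),cv2.resize(b[110:220,120:250],(390,330))]))
E
python3 v.py 1
```

```text
t 14.95 tcp [ 0.5752 -0.1838  0.2511] F [ 0.2  0.5 -2.2] w 0.075
  d cm [0.02 0.06 5.11] rot [ 0.003 -0.    -0.003]
```

View pics/v1.png

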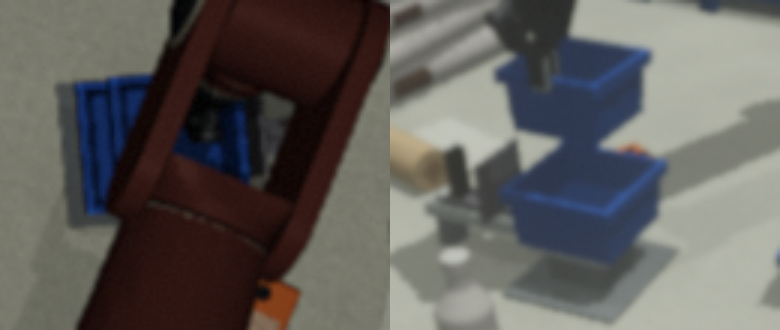

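Request:
play_rows(commands=[{"dx": 0, "dy": 0.05, "dz": 2, "rx": 0, "ry": 0, "rz": 0, "claw": 1}, {"dx": 0, "dy": 0.05, "dz": 4, "rx": 0, "ry": 0, "rz": 0, "claw": 1}, {"dx": 0, "dy": 0.05, "dz": 6, "rx": 0, "ry": 0, "rz": 0, "claw": 1}, {"dx": 0, "dy": 0.05, "dz": 8, "rx": 0, "ry": 0, "rz": 0, "claw": 1}, {"dx": 0, "dy": 0.05, "dz": 9, "rx": 0, "ry": 0, "rz": 0, "claw": 1}])

```text
time: 15.55
tool_pos: [0.5751, -0.1804, 0.1591]
tool_rot: [-0.0, 0.688, 0.726, 0.001]
contact_force: [0.0, 0.2, -1.9]
gripper_width: 0.077
```

```bash
./g .576 -.1836 .14 .053; python3 v.py 2
```

```text
t 15.55 tcp [ 0.5751 -0.1804  0.1591] F [ 0.   0.2 -1.9] w 0.077
  d cm [-0.33  0.07  1.91] rot [ 0.    -0.002  0.001]
```

View pics/v2.png

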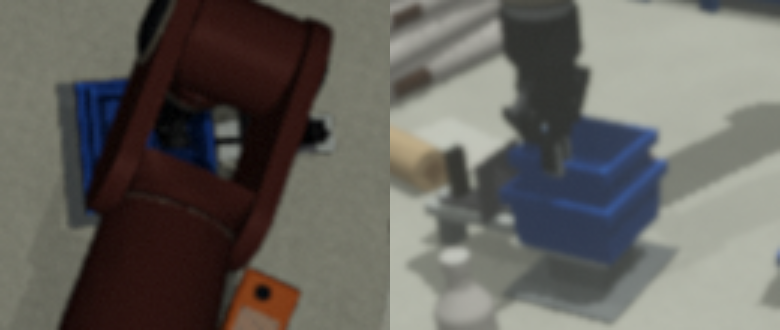

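Request:
play_rows(commands=[{"dx": -0.3, "dy": 0.05, "dz": 0.5, "rx": 0, "ry": 0, "rz": 0, "claw": 1}, {"dx": -0.3, "dy": 0.05, "dz": 1, "rx": 0, "ry": 0, "rz": 0, "claw": 1}, {"dx": -0.3, "dy": 0.05, "dz": 1.5, "rx": 0, "ry": 0, "rz": 0, "claw": 1}, {"dx": -0.3, "dy": 0.05, "dz": 1.8, "rx": 0, "ry": 0, "rz": 0, "claw": 1}, {"dx": -0.3, "dy": 0.05, "dz": 1.9, "rx": 0, "ry": 0, "rz": 0, "claw": 1}])

```text
time: 16.15
tool_pos: [0.5759, -0.1839, 0.1405]
tool_rot: [-0.0, 0.688, 0.726, 0.001]
contact_force: [0.8, 0.2, 1.0]
gripper_width: 0.075
```

```bash
./g .576 -.1836 .14 .053
```

```text
t 16.15 tcp [ 0.5759 -0.1839  0.1405] F [0.8 0.2 1. ] w 0.075
  d cm [0.03 0.02 0.05] rot [ 0.    -0.002  0.001]
```

Touching down (−1.9 → +1.0 N). Release and retreat.

Request:
play_rows(commands=[{"dx": 0, "dy": 0, "dz": 0.05, "rx": 0, "ry": 0, "rz": 0, "claw": 1}, {"dx": 0, "dy": 0, "dz": 0, "rx": 0, "ry": 0, "rz": 0, "claw": 0.65}, {"dx": 0, "dy": 0, "dz": 0, "rx": 0, "ry": 0, "rz": 0, "claw": 0.5}, {"dx": 0, "dy": 0, "dz": 0, "rx": 0, "ry": 0, "rz": 0, "claw": 0.5}])

```text
time: 16.55
tool_pos: [0.576, -0.184, 0.1408]
tool_rot: [-0.0, 0.688, 0.726, 0.001]
contact_force: [0.2, -0.4, -0.1]
gripper_width: 0.499
```

Request:
play_rows(commands=[{"dx": 0, "dy": 0, "dz": -2, "rx": 0, "ry": 0, "rz": 0, "claw": 0.5}, {"dx": 0, "dy": 0, "dz": -5, "rx": 0, "ry": 0, "rz": 0, "claw": 0.5}, {"dx": 0, "dy": 0, "dz": -8, "rx": 0, "ry": 0, "rz": 0, "claw": 0.5}, {"dx": 4, "dy": 0, "dz": -11, "rx": 0, "ry": 0, "rz": 0, "claw": 0.5}, {"dx": 9, "dy": 0, "dz": -13, "rx": 0, "ry": 0, "rz": 0, "claw": 0.5}])

```text
time: 17.05
tool_pos: [0.5721, -0.0984, 0.2727]
tool_rot: [0.002, 0.689, 0.725, 0.002]
contact_force: [0.7, 0.5, 0.7]
gripper_width: 0.502
```

Request:
play_rows(commands=[{"dx": 5, "dy": 0, "dz": 0, "rx": 0, "ry": 0, "rz": 0, "claw": 0.5}, {"dx": 10, "dy": 0, "dz": 0, "rx": 0, "ry": 0, "rz": 0, "claw": 0.5}, {"dx": 15, "dy": 0, "dz": 0, "rx": 0, "ry": 0, "rz": 0, "claw": 0.5}, {"dx": 19, "dy": 0, "dz": 0, "rx": 0, "ry": 0, "rz": 0, "claw": 0.5}, {"dx": 22, "dy": 0, "dz": 0, "rx": 0, "ry": 0, "rz": 0, "claw": 0.5}])

```text
time: 17.55
tool_pos: [0.5604, 0.1239, 0.273]
tool_rot: [0.002, 0.688, 0.725, 0.002]
contact_force: [-0.4, -0.3, 0.1]
gripper_width: 0.5
```

```bash
sed -i 's/ks=\[5\] if st/ks=[5] if st/' look.py; python3 look.py b; ./g .4859 .0777 .16 .0817; python3 v.py 3
```

```text
[232. 218.] 3 [ 0.46    0.1567 -0.6581  4.1693]
[254. 226.] 1 [ 0.4434  0.0388 -0.7148  3.4597]
[125. 216.] 1 [ 0.4817  0.4421 -0.1077  0.9983]
[329. 198.] 5 [ 0.522  -0.1859  0.0529  0.33  ]
[166. 177.] 2 [0.601  0.3145 0.152  1.3299]
t 17.65 tcp [0.5604 0.1246 0.2728] F [-0.1 -0.2 -0.8] w 0.500
  d cm [-4.29 -7.75 11.24] rot [ 0.005 -0.001 -0.026]
```

View pics/v3.png

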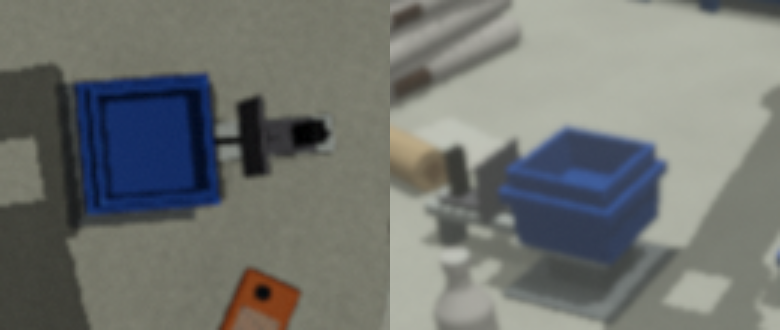

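View pics/top_b.png

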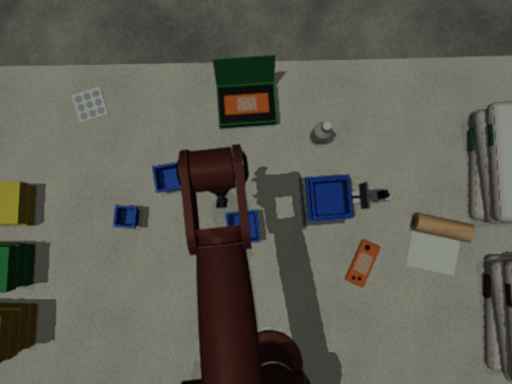

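```bash
python3 - <<'E'
import cv2,numpy as np
a=cv2.imread("pics/scene4.png")[150:260,200:420];b=cv2.imread("pics/scene_b.png")[150:260,200:420]
cv2.imwrite("pics/v4.png",np.vstack([cv2.resize(x,None,fx=2.7,fy=2.7) for x in(a,b)]))
E
```

```text
(no output)
```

View pics/v4.png

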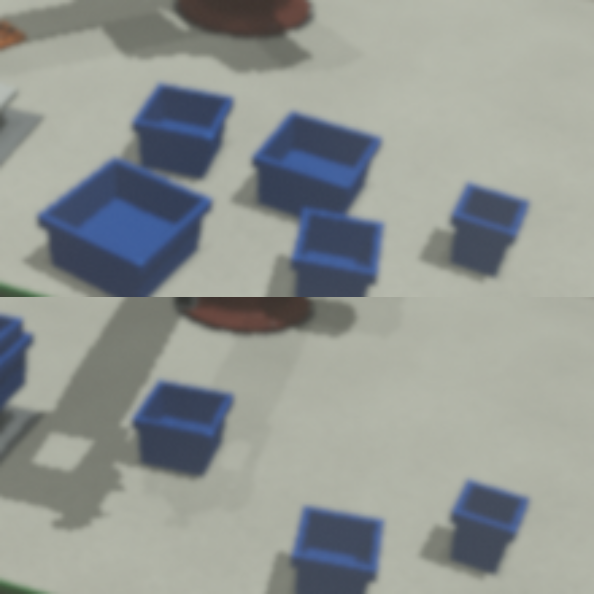

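Request:
play_rows(commands=[{"dx": -1, "dy": -2, "dz": 3, "rx": 0, "ry": 0, "rz": -0.026, "claw": 0.5}, {"dx": -2, "dy": -4, "dz": 6, "rx": 0, "ry": 0, "rz": -0.026, "claw": 0.5}, {"dx": -3.3, "dy": -6, "dz": 8, "rx": 0, "ry": 0, "rz": -0.026, "claw": 0.5}, {"dx": -4.3, "dy": -7.75, "dz": 10, "rx": 0, "ry": 0, "rz": -0.026, "claw": 0.5}, {"dx": -4.3, "dy": -7.75, "dz": 12, "rx": 0, "ry": 0, "rz": -0.026, "claw": 0.5}])

```text
time: 18.25
tool_pos: [0.4848, 0.0724, 0.1513]
tool_rot: [0.002, 0.68, 0.733, 0.001]
contact_force: [-0.4, -0.2, -0.4]
gripper_width: 0.499
```

Request:
play_rows(commands=[{"dx": 0, "dy": 0, "dz": 1, "rx": 0, "ry": 0, "rz": 0, "claw": 0.5}, {"dx": 0, "dy": 0, "dz": 2, "rx": 0, "ry": 0, "rz": 0, "claw": 0.5}, {"dx": 0, "dy": 0, "dz": 3, "rx": 0, "ry": 0, "rz": 0, "claw": 0.5}])

```text
time: 18.55
tool_pos: [0.4857, 0.0719, 0.1214]
tool_rot: [0.002, 0.681, 0.733, 0.001]
contact_force: [-0.3, 0.0, 1.0]
gripper_width: 0.5
```

```bash
./g .486 .0777 .056 .0817
```

```text
t 18.55 tcp [0.4857 0.0719 0.1214] F [-0.3  0.   1. ] w 0.500
  d cm [0.59 0.03 6.54] rot [ 0.005  0.002 -0.008]
```

Request:
play_rows(commands=[{"dx": 0.5, "dy": 0, "dz": 2, "rx": 0, "ry": 0, "rz": -0.008, "claw": 0.5}, {"dx": 0.5, "dy": 0, "dz": 4, "rx": 0, "ry": 0, "rz": -0.008, "claw": 0.5}, {"dx": 0.5, "dy": 0, "dz": 6, "rx": 0, "ry": 0, "rz": -0.008, "claw": 0.5}, {"dx": 0.5, "dy": 0, "dz": 6.5, "rx": 0, "ry": 0, "rz": -0.008, "claw": 0.5}, {"dx": 0.5, "dy": 0, "dz": 6.5, "rx": 0, "ry": 0, "rz": -0.008, "claw": 0.5}])

```text
time: 19.05
tool_pos: [0.4855, 0.0768, 0.0558]
tool_rot: [0.002, 0.678, 0.735, 0.001]
contact_force: [0.3, -0.2, 0.3]
gripper_width: 0.495
```

```bash
./g .486 .0777 .056 .0817
```

```text
t 19.05 tcp [0.4855 0.0768 0.0558] F [ 0.3 -0.2  0.3] w 0.495
  d cm [ 0.08  0.05 -0.01] rot [0.004 0.002 0.   ]
```

Request:
play_rows(commands=[{"dx": 0, "dy": 0, "dz": 0, "rx": 0, "ry": 0, "rz": 0, "claw": 1}, {"dx": 0, "dy": 0, "dz": 0, "rx": 0, "ry": 0, "rz": 0, "claw": 1}, {"dx": 0, "dy": 0, "dz": 0, "rx": 0, "ry": 0, "rz": 0, "claw": 1}, {"dx": 0, "dy": 0, "dz": 0, "rx": 0, "ry": 0, "rz": 0, "claw": 1}, {"dx": 0, "dy": 0, "dz": 0, "rx": 0, "ry": 0, "rz": 0, "claw": 1}])

```text
time: 19.55
tool_pos: [0.4869, 0.0768, 0.0574]
tool_rot: [0.003, 0.678, 0.735, 0.002]
contact_force: [0.8, 0.4, 6.4]
gripper_width: 0.074
```

Request:
play_rows(commands=[{"dx": 0, "dy": 0, "dz": -1, "rx": 0, "ry": 0, "rz": 0, "claw": 1}, {"dx": 0, "dy": 0, "dz": -4, "rx": 0, "ry": 0, "rz": 0, "claw": 1}, {"dx": 0, "dy": 0, "dz": -8, "rx": 0, "ry": 0, "rz": 0, "claw": 1}, {"dx": 0, "dy": 0, "dz": -12, "rx": 0, "ry": 0, "rz": 0, "claw": 1}, {"dx": 0, "dy": 0, "dz": -16, "rx": 0, "ry": 0, "rz": 0, "claw": 1}])

```text
time: 20.05
tool_pos: [0.4848, 0.077, 0.2185]
tool_rot: [0.003, 0.678, 0.735, 0.002]
contact_force: [0.9, 0.5, -1.0]
gripper_width: 0.075
```

```bash
./g .568 -.1841 .27 .053
```

```text
t 20.05 tcp [0.4848 0.077  0.2185] F [ 0.9  0.5 -1. ] w 0.075
  d cm [-26.72   6.19  -5.07] rot [0.006 0.002 0.029]
```

Request:
play_rows(commands=[{"dx": -3, "dy": 0.8, "dz": -3, "rx": 0, "ry": 0, "rz": 0.005, "claw": 1}, {"dx": -8, "dy": 1.9, "dz": -5, "rx": 0, "ry": 0, "rz": 0.01, "claw": 1}, {"dx": -13, "dy": 3, "dz": -5, "rx": 0, "ry": 0, "rz": 0.015, "claw": 1}, {"dx": -18, "dy": 4.2, "dz": -5, "rx": 0, "ry": 0, "rz": 0.02, "claw": 1}, {"dx": -22, "dy": 5.1, "dz": -5, "rx": 0, "ry": 0, "rz": 0.029, "claw": 1}])

```text
time: 20.55
tool_pos: [0.5532, -0.1398, 0.2693]
tool_rot: [0.002, 0.688, 0.725, 0.002]
contact_force: [0.4, 0.2, -1.2]
gripper_width: 0.077
```

```bash
./g .568 -.1845 .27 .053
```

```text
t 20.55 tcp [ 0.5532 -0.1398  0.2693] F [ 0.4  0.2 -1.2] w 0.077
  d cm [-4.54  1.25 -0.06] rot [ 0.006  0.001 -0.001]
```

Request:
play_rows(commands=[{"dx": -2, "dy": 0.6, "dz": 0, "rx": 0, "ry": 0, "rz": 0, "claw": 1}, {"dx": -3.5, "dy": 1, "dz": 0, "rx": 0, "ry": 0, "rz": 0, "claw": 1}, {"dx": -4.5, "dy": 1.25, "dz": 0, "rx": 0, "ry": 0, "rz": 0, "claw": 1}, {"dx": -4.5, "dy": 1.25, "dz": 0, "rx": 0, "ry": 0, "rz": 0, "claw": 1}])

```text
time: 20.95
tool_pos: [0.5679, -0.1842, 0.2691]
tool_rot: [0.002, 0.688, 0.725, 0.002]
contact_force: [0.1, 0.4, -1.6]
gripper_width: 0.075
```

Request:
play_rows(commands=[{"dx": 0, "dy": 0, "dz": 2, "rx": 0, "ry": 0, "rz": 0, "claw": 1}, {"dx": 0, "dy": 0, "dz": 4, "rx": 0, "ry": 0, "rz": 0, "claw": 1}, {"dx": 0, "dy": 0, "dz": 5, "rx": 0, "ry": 0, "rz": 0, "claw": 1}, {"dx": 0, "dy": 0, "dz": 5, "rx": 0, "ry": 0, "rz": 0, "claw": 1}])

```text
time: 21.35
tool_pos: [0.5671, -0.1827, 0.217]
tool_rot: [0.0, 0.688, 0.726, 0.001]
contact_force: [-0.3, 0.3, -0.7]
gripper_width: 0.076
```

```bash
./g .568 -.1845 .161 .053; python3 v.py 5
```

```text
t 21.35 tcp [ 0.5671 -0.1827  0.217 ] F [-0.3  0.3 -0.7] w 0.076
  d cm [-0.2   0.07  5.6 ] rot [ 0.002 -0.001  0.   ]
```

View pics/v5.png

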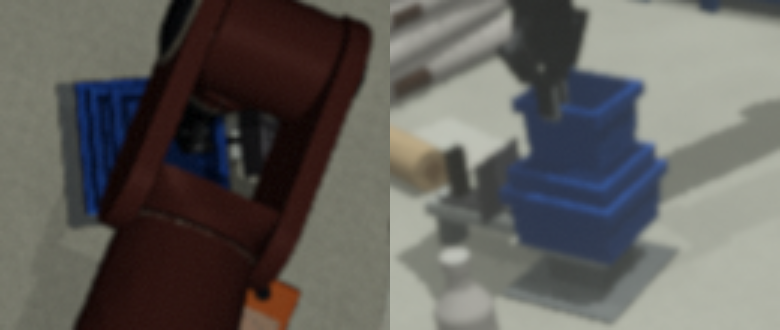

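Request:
play_rows(commands=[{"dx": -0.2, "dy": 0.05, "dz": 1.5, "rx": 0, "ry": 0, "rz": 0, "claw": 1}, {"dx": -0.2, "dy": 0.05, "dz": 3, "rx": 0, "ry": 0, "rz": 0, "claw": 1}, {"dx": -0.2, "dy": 0.05, "dz": 4.4, "rx": 0, "ry": 0, "rz": 0, "claw": 1}, {"dx": -0.2, "dy": 0.05, "dz": 5.2, "rx": 0, "ry": 0, "rz": 0, "claw": 1}, {"dx": -0.2, "dy": 0.05, "dz": 5.4, "rx": 0, "ry": 0, "rz": 0, "claw": 1}])

```text
time: 21.95
tool_pos: [0.5682, -0.1852, 0.1633]
tool_rot: [0.0, 0.688, 0.726, 0.001]
contact_force: [0.3, 0.3, -1.3]
gripper_width: 0.073
```

```bash
./g .568 -.1845 .161 .053
```

```text
t 21.95 tcp [ 0.5682 -0.1852  0.1633] F [ 0.3  0.3 -1.3] w 0.073
  d cm [ 0.07 -0.02  0.23] rot [ 0.002 -0.001 -0.   ]
```

Request:
play_rows(commands=[{"dx": 0, "dy": 0, "dz": 0.15, "rx": 0, "ry": 0, "rz": 0, "claw": 1}, {"dx": 0, "dy": 0, "dz": 0.3, "rx": 0, "ry": 0, "rz": 0, "claw": 1}, {"dx": 0, "dy": 0, "dz": 0.35, "rx": 0, "ry": 0, "rz": 0, "claw": 1}])

```text
time: 22.25
tool_pos: [0.569, -0.1854, 0.1613]
tool_rot: [0.001, 0.688, 0.726, 0.002]
contact_force: [0.4, 2.3, 4.7]
gripper_width: 0.075
```

```bash
./g .568 -.1845 .161 .053
```

```text
t 22.25 tcp [ 0.569  -0.1854  0.1613] F [0.4 2.3 4.7] w 0.075
  d cm [ 0.1  -0.1   0.03] rot [ 0.004 -0.    -0.   ]
```

Request:
play_rows(commands=[{"dx": 0, "dy": 0, "dz": 0, "rx": 0, "ry": 0, "rz": 0, "claw": 1}, {"dx": 0, "dy": 0, "dz": 0, "rx": 0, "ry": 0, "rz": 0, "claw": 0.65}, {"dx": 0, "dy": 0, "dz": 0, "rx": 0, "ry": 0, "rz": 0, "claw": 0.5}, {"dx": 0, "dy": 0, "dz": 0, "rx": 0, "ry": 0, "rz": 0, "claw": 0.5}])

```text
time: 22.65
tool_pos: [0.5689, -0.1854, 0.1612]
tool_rot: [0.001, 0.688, 0.726, 0.002]
contact_force: [0.5, 0.4, 0.2]
gripper_width: 0.499
```

Request:
play_rows(commands=[{"dx": 0, "dy": 0, "dz": -2, "rx": 0, "ry": 0, "rz": 0, "claw": 0.5}, {"dx": 0, "dy": 0, "dz": -5, "rx": 0, "ry": 0, "rz": 0, "claw": 0.5}, {"dx": 0, "dy": 0, "dz": -8, "rx": 0, "ry": 0, "rz": 0, "claw": 0.5}, {"dx": 4, "dy": 0, "dz": -11, "rx": 0, "ry": 0, "rz": 0, "claw": 0.5}, {"dx": 9, "dy": 0, "dz": -12, "rx": 0, "ry": 0, "rz": 0, "claw": 0.5}])

```text
time: 23.15
tool_pos: [0.565, -0.0974, 0.2852]
tool_rot: [0.004, 0.689, 0.724, 0.003]
contact_force: [1.4, 0.0, -0.1]
gripper_width: 0.501
```

Request:
play_rows(commands=[{"dx": 5, "dy": 0, "dz": 0, "rx": 0, "ry": 0, "rz": 0, "claw": 0.5}, {"dx": 10, "dy": 0, "dz": 0, "rx": 0, "ry": 0, "rz": 0, "claw": 0.5}, {"dx": 15, "dy": 0, "dz": 0, "rx": 0, "ry": 0, "rz": 0, "claw": 0.5}, {"dx": 19, "dy": 0, "dz": 0, "rx": 0, "ry": 0, "rz": 0, "claw": 0.5}, {"dx": 22, "dy": 0, "dz": 0, "rx": 0, "ry": 0, "rz": 0, "claw": 0.5}])

```text
time: 23.65
tool_pos: [0.5536, 0.1248, 0.2847]
tool_rot: [0.004, 0.689, 0.725, 0.003]
contact_force: [0.9, -0.7, -0.5]
gripper_width: 0.499
```

```bash
python3 look.py c; python3 v.py 6
```

```text
[125. 216.] 1 [ 0.4817  0.442  -0.1061  1.0192]
[329. 198.] 5 [ 0.522  -0.1857  0.0517  0.3641]
[165. 177.] 1 [0.6024 0.317  0.1568 1.6497]
```

View pics/v6.png

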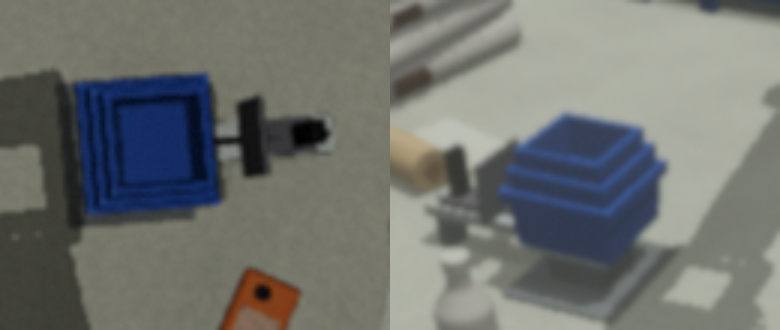

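View pics/top_c.png

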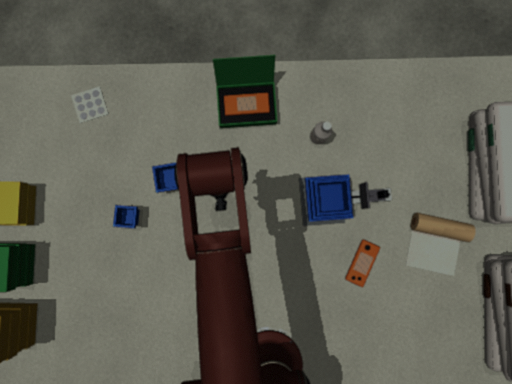

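```bash
./g .5643 .3035 .16 .145
```

```text
t 23.85 tcp [0.5541 0.1226 0.2845] F [0.2 0.6 1.1] w 0.498
  d cm [18.05  1.81 12.42] rot [ 0.01   0.003 -0.094]
```

Request:
play_rows(commands=[{"dx": 5, "dy": 0.5, "dz": 2, "rx": 0.005, "ry": 0, "rz": -0.03, "claw": 0.5}, {"dx": 10, "dy": 1, "dz": 4, "rx": 0.005, "ry": 0, "rz": -0.06, "claw": 0.5}, {"dx": 14, "dy": 1.4, "dz": 7, "rx": 0.005, "ry": 0, "rz": -0.094, "claw": 0.5}, {"dx": 17, "dy": 1.7, "dz": 10, "rx": 0.005, "ry": 0, "rz": -0.094, "claw": 0.5}, {"dx": 18, "dy": 1.8, "dz": 12, "rx": 0.005, "ry": 0, "rz": -0.094, "claw": 0.5}])

```text
time: 24.35
tool_pos: [0.5633, 0.3041, 0.1609]
tool_rot: [0.002, 0.654, 0.757, -0.001]
contact_force: [-0.5, -0.4, -0.5]
gripper_width: 0.5
```

Request:
play_rows(commands=[{"dx": 0, "dy": 0, "dz": 0.5, "rx": 0, "ry": 0, "rz": 0, "claw": 0.5}, {"dx": 0, "dy": 0, "dz": 0.5, "rx": 0, "ry": 0, "rz": 0, "claw": 0.5}])

```text
time: 24.55
tool_pos: [0.5629, 0.3025, 0.1542]
tool_rot: [0.001, 0.654, 0.756, -0.002]
contact_force: [0.1, -0.7, 0.0]
gripper_width: 0.502
```

```bash
./g .5643 .3035 .056 .145; python3 - <<'E'
from h import *
b=grab_frame("scene"); a=grab_frame("top")
cv2.imwrite("pics/v7.png",np.hstack([cv2.resize(a[130:240,100:230],(390,330)),cv2.resize(b[170:280,270:400],(390,330))]))
E
```

```text
t 24.55 tcp [0.5629 0.3025 0.1542] F [ 0.1 -0.7  0. ] w 0.502
  d cm [0.13 0.17 9.82] rot [-0.002  0.005 -0.001]
```

View pics/v7.png

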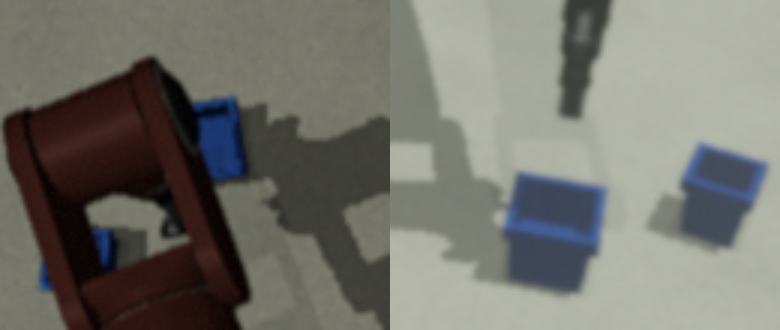

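Request:
play_rows(commands=[{"dx": 0.1, "dy": 0.15, "dz": 2.5, "rx": 0, "ry": 0, "rz": 0, "claw": 0.5}, {"dx": 0.1, "dy": 0.15, "dz": 5, "rx": 0, "ry": 0, "rz": 0, "claw": 0.5}, {"dx": 0.1, "dy": 0.15, "dz": 7, "rx": 0, "ry": 0, "rz": 0, "claw": 0.5}, {"dx": 0.1, "dy": 0.15, "dz": 9, "rx": 0, "ry": 0, "rz": 0, "claw": 0.5}, {"dx": 0.1, "dy": 0.15, "dz": 9.5, "rx": 0, "ry": 0, "rz": 0, "claw": 0.5}])

```text
time: 25.15
tool_pos: [0.5661, 0.3023, 0.0618]
tool_rot: [0.002, 0.655, 0.756, -0.001]
contact_force: [-0.4, -1.0, -0.5]
gripper_width: 0.502
```

```bash
./g .5643 .3035 .056 .145
```

```text
t 25.15 tcp [0.5661 0.3023 0.0618] F [-0.4 -1.  -0.5] w 0.502
  d cm [ 0.15 -0.16  0.58] rot [ 0.002  0.004 -0.003]
```

Request:
play_rows(commands=[{"dx": 0.15, "dy": -0.15, "dz": 0.5, "rx": 0, "ry": 0, "rz": 0, "claw": 0.5}, {"dx": 0.15, "dy": -0.15, "dz": 0.5, "rx": 0, "ry": 0, "rz": 0, "claw": 0.7}, {"dx": 0.15, "dy": -0.15, "dz": 0.5, "rx": 0, "ry": 0, "rz": 0, "claw": 1}, {"dx": 0.15, "dy": -0.15, "dz": 0.5, "rx": 0, "ry": 0, "rz": 0, "claw": 1}, {"dx": 0.15, "dy": -0.15, "dz": 0.5, "rx": 0, "ry": 0, "rz": 0, "claw": 1}])

```text
time: 25.65
tool_pos: [0.5653, 0.304, 0.0586]
tool_rot: [0.003, 0.655, 0.756, 0.0]
contact_force: [-1.8, -1.3, 6.6]
gripper_width: 0.074
```

Request:
play_rows(commands=[{"dx": 0, "dy": 0, "dz": 0, "rx": 0, "ry": 0, "rz": 0, "claw": 1}, {"dx": 0, "dy": 0, "dz": 0, "rx": 0, "ry": 0, "rz": 0, "claw": 1}])

```text
time: 25.85
tool_pos: [0.5655, 0.3041, 0.0589]
tool_rot: [0.003, 0.655, 0.756, 0.001]
contact_force: [-0.2, 0.5, 2.4]
gripper_width: 0.075
```

Request:
play_rows(commands=[{"dx": 0, "dy": 0, "dz": -1, "rx": 0, "ry": 0, "rz": 0, "claw": 1}, {"dx": 0, "dy": 0, "dz": -4, "rx": 0, "ry": 0, "rz": 0, "claw": 1}, {"dx": 0, "dy": 0, "dz": -8, "rx": 0, "ry": 0, "rz": 0, "claw": 1}, {"dx": 0, "dy": 0, "dz": -12, "rx": 0, "ry": 0, "rz": 0, "claw": 1}, {"dx": 0, "dy": 0, "dz": -16, "rx": 0, "ry": 0, "rz": 0, "claw": 1}])

```text
time: 26.35
tool_pos: [0.5641, 0.3044, 0.2203]
tool_rot: [0.003, 0.655, 0.756, 0.0]
contact_force: [1.1, 0.4, -0.8]
gripper_width: 0.073
```

```bash
./g .484 -.189 .3 .053
```

```text
t 26.35 tcp [0.5641 0.3044 0.2203] F [ 1.1  0.4 -0.8] w 0.073
  d cm [-47.73 -14.9   -7.85] rot [0.004 0.003 0.089]
```

Request:
play_rows(commands=[{"dx": -3, "dy": -1, "dz": -3, "rx": 0, "ry": 0, "rz": 0.01, "claw": 1}, {"dx": -8, "dy": -2.5, "dz": -6, "rx": 0, "ry": 0, "rz": 0.02, "claw": 1}, {"dx": -12.5, "dy": -3.9, "dz": -7.5, "rx": 0, "ry": 0, "rz": 0.03, "claw": 1}, {"dx": -17, "dy": -5.3, "dz": -7.5, "rx": 0, "ry": 0, "rz": 0.04, "claw": 1}, {"dx": -21.5, "dy": -6.7, "dz": -7.5, "rx": 0, "ry": 0, "rz": 0.05, "claw": 1}])

```text
time: 26.85
tool_pos: [0.5281, 0.084, 0.2975]
tool_rot: [0.004, 0.674, 0.739, 0.001]
contact_force: [0.6, -0.8, -0.9]
gripper_width: 0.076
```

```bash
./g .485 -.1895 .3 .053
```

```text
t 26.85 tcp [0.5281 0.084  0.2975] F [ 0.6 -0.8 -0.9] w 0.076
  d cm [-26.83  -6.82  -0.2 ] rot [0.007 0.004 0.04 ]
```

Request:
play_rows(commands=[{"dx": -4.5, "dy": -1.1, "dz": 0, "rx": 0, "ry": 0, "rz": 0.01, "claw": 1}, {"dx": -9, "dy": -2.3, "dz": 0, "rx": 0, "ry": 0, "rz": 0.02, "claw": 1}, {"dx": -13.5, "dy": -3.4, "dz": 0, "rx": 0, "ry": 0, "rz": 0.03, "claw": 1}, {"dx": -18, "dy": -4.6, "dz": 0, "rx": 0, "ry": 0, "rz": 0.04, "claw": 1}, {"dx": -22, "dy": -5.6, "dz": 0, "rx": 0, "ry": 0, "rz": 0.04, "claw": 1}])

```text
time: 27.35
tool_pos: [0.4917, -0.1421, 0.2981]
tool_rot: [0.004, 0.689, 0.725, 0.001]
contact_force: [0.9, 0.3, -1.3]
gripper_width: 0.074
```

```bash
./g .485 -.1895 .3 .053
```

```text
t 27.35 tcp [ 0.4917 -0.1421  0.2981] F [ 0.9  0.3 -1.3] w 0.074
  d cm [-4.7  -0.92 -0.18] rot [ 0.007  0.004 -0.001]
```

Request:
play_rows(commands=[{"dx": -2, "dy": -0.5, "dz": 0, "rx": 0, "ry": 0, "rz": 0, "claw": 1}, {"dx": -3.8, "dy": -0.8, "dz": 0, "rx": 0.005, "ry": 0.003, "rz": 0, "claw": 1}, {"dx": -4.7, "dy": -0.9, "dz": 0, "rx": 0.005, "ry": 0.003, "rz": 0, "claw": 1}, {"dx": -4.7, "dy": -0.9, "dz": 0, "rx": 0.005, "ry": 0.003, "rz": 0, "claw": 1}])

```text
time: 27.75
tool_pos: [0.485, -0.1901, 0.2981]
tool_rot: [0.001, 0.689, 0.725, 0.0]
contact_force: [0.3, 0.6, -1.0]
gripper_width: 0.077
```

Request:
play_rows(commands=[{"dx": 0, "dy": 0, "dz": 2, "rx": 0, "ry": 0, "rz": 0, "claw": 1}, {"dx": 0, "dy": 0, "dz": 4, "rx": 0, "ry": 0, "rz": 0, "claw": 1}, {"dx": 0, "dy": 0, "dz": 5, "rx": 0, "ry": 0, "rz": 0, "claw": 1}, {"dx": 0, "dy": 0, "dz": 5, "rx": 0, "ry": 0, "rz": 0, "claw": 1}])

```text
time: 28.15
tool_pos: [0.4843, -0.1888, 0.2461]
tool_rot: [-0.001, 0.689, 0.725, 0.0]
contact_force: [-0.3, -0.1, -1.2]
gripper_width: 0.076
```

```bash
./g .485 -.1895 .185 .053; python3 v.py 8
```

```text
t 28.15 tcp [ 0.4843 -0.1888  0.2461] F [-0.3 -0.1 -1.2] w 0.076
  d cm [-0.09  0.07  6.11] rot [-0.001 -0.002 -0.001]
```

View pics/v8.png

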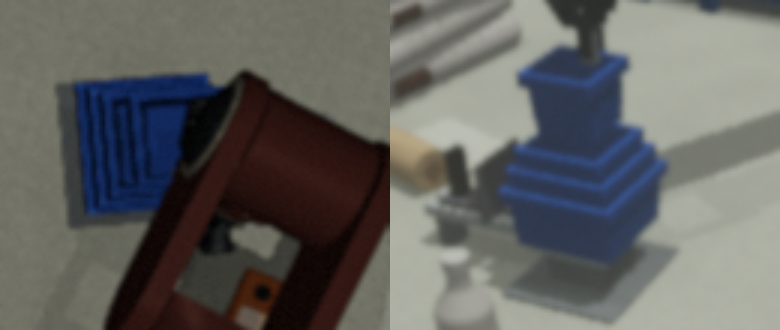

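Request:
play_rows(commands=[{"dx": -0.1, "dy": 0.05, "dz": 1.5, "rx": 0, "ry": 0, "rz": 0, "claw": 1}, {"dx": -0.1, "dy": 0.05, "dz": 3, "rx": 0, "ry": 0, "rz": 0, "claw": 1}, {"dx": -0.1, "dy": 0.05, "dz": 4.5, "rx": 0, "ry": 0, "rz": 0, "claw": 1}, {"dx": -0.1, "dy": 0.05, "dz": 5.5, "rx": 0, "ry": 0, "rz": 0, "claw": 1}, {"dx": -0.1, "dy": 0.05, "dz": 5.8, "rx": 0, "ry": 0, "rz": 0, "claw": 1}])

```text
time: 28.75
tool_pos: [0.4849, -0.1901, 0.1881]
tool_rot: [-0.001, 0.689, 0.725, 0.0]
contact_force: [0.4, 0.3, -1.0]
gripper_width: 0.075
```

```bash
./g .485 -.1895 .185 .053
```

```text
t 28.75 tcp [ 0.4849 -0.1901  0.1881] F [ 0.4  0.3 -1. ] w 0.075
  d cm [0.06 0.01 0.31] rot [-0.001 -0.002 -0.002]
```

Request:
play_rows(commands=[{"dx": 0.05, "dy": 0, "dz": 0.15, "rx": 0, "ry": 0, "rz": 0, "claw": 1}, {"dx": 0.05, "dy": 0, "dz": 0.3, "rx": 0, "ry": 0, "rz": 0, "claw": 1}, {"dx": 0.05, "dy": 0, "dz": 0.4, "rx": 0, "ry": 0, "rz": 0, "claw": 1}])

```text
time: 29.05
tool_pos: [0.4853, -0.1898, 0.1852]
tool_rot: [-0.0, 0.689, 0.725, 0.0]
contact_force: [-2.0, 1.0, 3.8]
gripper_width: 0.074
```

```bash
./g .485 -.1895 .185 .053
```

```text
t 29.05 tcp [ 0.4853 -0.1898  0.1852] F [-2.   1.   3.8] w 0.074
  d cm [ 0.03 -0.03  0.02] rot [-0.    -0.001 -0.002]
```

Request:
play_rows(commands=[{"dx": 0, "dy": 0, "dz": 0, "rx": 0, "ry": 0, "rz": 0, "claw": 1}, {"dx": 0, "dy": 0, "dz": 0, "rx": 0, "ry": 0, "rz": 0, "claw": 0.65}, {"dx": 0, "dy": 0, "dz": 0, "rx": 0, "ry": 0, "rz": 0, "claw": 0.55}, {"dx": 0, "dy": 0, "dz": 0, "rx": 0, "ry": 0, "rz": 0, "claw": 0.55}])

```text
time: 29.45
tool_pos: [0.4854, -0.1899, 0.1853]
tool_rot: [-0.0, 0.689, 0.725, 0.0]
contact_force: [-0.1, -0.2, -0.1]
gripper_width: 0.451
```

Request:
play_rows(commands=[{"dx": 0, "dy": 0, "dz": -2, "rx": 0, "ry": 0, "rz": 0, "claw": 0.55}, {"dx": 0, "dy": 0, "dz": -5, "rx": 0, "ry": 0, "rz": 0, "claw": 0.55}, {"dx": 0, "dy": 0, "dz": -8, "rx": 0, "ry": 0, "rz": 0, "claw": 0.55}, {"dx": 4, "dy": 0, "dz": -11, "rx": 0, "ry": 0, "rz": 0, "claw": 0.55}, {"dx": 9, "dy": 0, "dz": -12, "rx": 0, "ry": 0, "rz": 0, "claw": 0.55}])

```text
time: 29.95
tool_pos: [0.482, -0.1017, 0.3093]
tool_rot: [0.003, 0.69, 0.724, 0.002]
contact_force: [1.2, 0.7, 0.1]
gripper_width: 0.452
```

Request:
play_rows(commands=[{"dx": 5, "dy": 0, "dz": 0, "rx": 0, "ry": 0, "rz": 0, "claw": 0.55}, {"dx": 10, "dy": 0, "dz": 0, "rx": 0, "ry": 0, "rz": 0, "claw": 0.55}, {"dx": 15, "dy": 0, "dz": 0, "rx": 0, "ry": 0, "rz": 0, "claw": 0.55}, {"dx": 19, "dy": 0, "dz": 0, "rx": 0, "ry": 0, "rz": 0, "claw": 0.55}, {"dx": 22, "dy": 0, "dz": 0, "rx": 0, "ry": 0, "rz": 0, "claw": 0.55}])

```text
time: 30.45
tool_pos: [0.471, 0.1205, 0.3091]
tool_rot: [0.003, 0.689, 0.724, 0.002]
contact_force: [0.5, -0.2, 0.5]
gripper_width: 0.453
```

```bash
python3 look.py d; python3 v.py 9; python3 - <<'E'
import cv2,numpy as np
a=cv2.imread("pics/top_d.png")[190:245,95:160];b=cv2.imread("pics/scene_d.png")[205:260,355:420]
cv2.imwrite("pics/v10.png",np.hstack([cv2.resize(x,None,fx=6,fy=6,interpolation=2) for x in(a,b)]))
E
```

```text
[125. 216.] 1 [ 0.4817  0.442  -0.1062  1.0606]
[329. 198.] 5 [ 0.522  -0.1855  0.0526  0.3889]
```

View pics/v9.png

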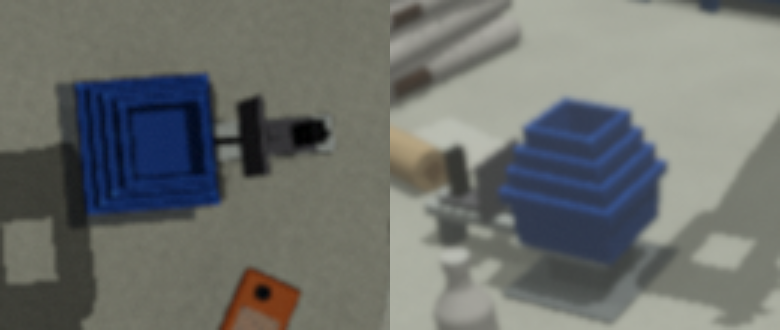

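View pics/v10.png

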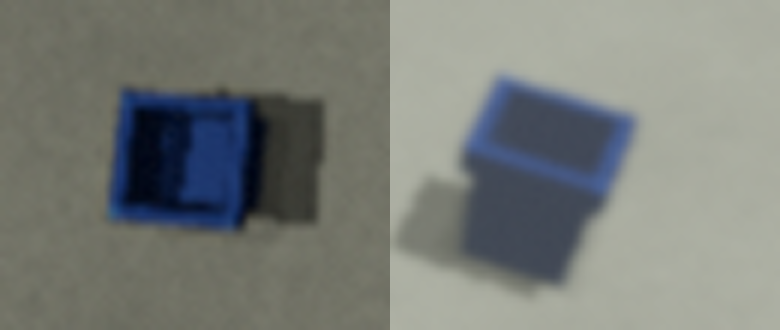

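```bash
python3 - <<'E'
from h import *
P=back(camera_params("top"),[(u/6+95-.42,v/6+190-.42) for u,v in[(125,92),(253,100),(240,228),(110,218)]],.07)
print(P.round(4)); c=P.mean(0); ax=P[0]+P[1]-P[2]-P[3]; a=np.arctan2(ax[1],ax[0]); print(c,a,np.linalg.norm(ax)/2)
P=back(camera_params("scene"),[(u/6+355-.42,v/6+205-.42) for u,v in[(500,76),(637,117),(602,195),(465,150)]],.07)
print(P.round(4),P.mean(0))
a=-.105; w=[c[0]+.030*np.cos(a),c[1]+.03*np.sin(a)]; print(w); go(w[0],w[1],.16,a)
E
```

```text
[[0.5172 0.4684 0.07  ]
 [0.5115 0.4022 0.07  ]
 [0.4454 0.409  0.07  ]
 [0.4521 0.476  0.07  ]]
[0.48153562 0.43889244 0.07      ] -0.11046134532966104 0.06597716786057253
[[0.3616 0.5898 0.07  ]
 [0.3694 0.6518 0.07  ]
 [0.4429 0.6342 0.07  ]
 [0.4339 0.575  0.07  ]] [0.40195272 0.61267619 0.07      ]
[np.float64(0.5113703949626592), np.float64(0.4357482221357567)]
t 30.65 tcp [0.4714 0.1183 0.3088] F [ 0.3 -1.  -1.1] w 0.452
  d cm [31.54  5.46 14.84] rot [0.006 0.002 0.154]
```

```bash
python3 - <<'E'
from h import *
P=back(camera_params("scene"),[((u-390)/6+355-.42,v/6+205-.42) for u,v in[(500,76),(637,117),(602,195),(465,150)]],.07)
print(P.round(4),P.mean(0))
E
```

```text
[[0.4458 0.4122 0.07  ]
 [0.4516 0.4776 0.07  ]
 [0.5202 0.469  0.07  ]
 [0.5133 0.4063 0.07  ]] [0.48271221 0.44126677 0.07      ]
```

Request:
play_rows(commands=[{"dx": 5, "dy": 0.9, "dz": 0, "rx": 0.005, "ry": 0, "rz": 0.03, "claw": 0.55}, {"dx": 10, "dy": 1.8, "dz": 2, "rx": 0.005, "ry": 0, "rz": 0.06, "claw": 0.55}, {"dx": 15, "dy": 2.7, "dz": 4, "rx": 0.005, "ry": 0, "rz": 0.09, "claw": 0.55}, {"dx": 20, "dy": 3.6, "dz": 6, "rx": 0.005, "ry": 0, "rz": 0.12, "claw": 0.55}, {"dx": 24.5, "dy": 4.3, "dz": 9, "rx": 0.005, "ry": 0, "rz": 0.15, "claw": 0.55}])

```text
time: 31.15
tool_pos: [0.5027, 0.3496, 0.2289]
tool_rot: [0.002, 0.743, 0.669, 0.001]
contact_force: [0.7, -1.2, 0.5]
gripper_width: 0.449
```

```bash
./g .5115 .436 .15 -.107
```

```text
t 31.15 tcp [0.5027 0.3496 0.2289] F [ 0.7 -1.2  0.5] w 0.449
  d cm [ 8.69 -0.05  7.88] rot [0.004 0.001 0.003]
```

Use centre (0.482, 0.440), far wall at (0.512, 0.437).

Request:
play_rows(commands=[{"dx": 4, "dy": 0, "dz": 2, "rx": 0, "ry": 0, "rz": 0, "claw": 0.55}, {"dx": 7, "dy": 0, "dz": 5, "rx": 0, "ry": 0, "rz": 0, "claw": 0.55}, {"dx": 8.7, "dy": 0, "dz": 8, "rx": 0, "ry": 0, "rz": 0, "claw": 0.55}, {"dx": 8.7, "dy": 0, "dz": 9, "rx": 0, "ry": 0, "rz": 0, "claw": 0.55}, {"dx": 8.7, "dy": 0, "dz": 9, "rx": 0, "ry": 0, "rz": 0, "claw": 0.55}])

```text
time: 31.65
tool_pos: [0.5116, 0.4339, 0.1361]
tool_rot: [0.002, 0.743, 0.669, -0.001]
contact_force: [0.0, 0.4, -0.2]
gripper_width: 0.45
```

```bash
./g .512 .4368 .056 -.107; python3 - <<'E'
from h import *
b=grab_frame("scene"); a=grab_frame("top")
cv2.imwrite("pics/v11.png",np.hstack([cv2.resize(a[170:270,70:190],(390,330)),cv2.resize(b[170:280,310:440],(390,330))]))
E
```

```text
t 31.65 tcp [0.5116 0.4339 0.1361] F [ 0.   0.4 -0.2] w 0.450
  d cm [0.33 0.   8.01] rot [0.    0.004 0.002]
```

View pics/v11.png

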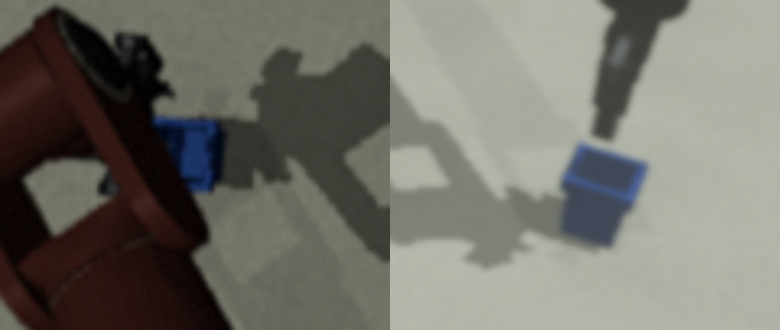

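Request:
play_rows(commands=[{"dx": 0.3, "dy": 0, "dz": 2.5, "rx": 0, "ry": 0, "rz": 0, "claw": 0.55}, {"dx": 0.3, "dy": 0, "dz": 5, "rx": 0, "ry": 0, "rz": 0, "claw": 0.55}, {"dx": 0.3, "dy": 0, "dz": 7, "rx": 0, "ry": 0, "rz": 0, "claw": 0.55}, {"dx": 0.3, "dy": 0, "dz": 7.8, "rx": 0, "ry": 0, "rz": 0, "claw": 0.55}, {"dx": 0.3, "dy": 0, "dz": 7.9, "rx": 0, "ry": 0, "rz": 0, "claw": 0.55}])

```text
time: 32.25
tool_pos: [0.5145, 0.4371, 0.0619]
tool_rot: [0.002, 0.744, 0.668, 0.002]
contact_force: [-0.6, -0.9, 0.9]
gripper_width: 0.451
```

```bash
./g .512 .4368 .056 -.107
```

```text
t 32.25 tcp [0.5145 0.4371 0.0619] F [-0.6 -0.9  0.9] w 0.451
  d cm [-0.05 -0.25  0.59] rot [ 0.006 -0.    -0.   ]
```

Request:
play_rows(commands=[{"dx": 0, "dy": -0.2, "dz": 0.4, "rx": 0, "ry": 0, "rz": 0, "claw": 0.55}, {"dx": 0, "dy": -0.2, "dz": 0.4, "rx": 0, "ry": 0, "rz": 0, "claw": 0.7}, {"dx": 0, "dy": -0.2, "dz": 0.4, "rx": 0, "ry": 0, "rz": 0, "claw": 1}, {"dx": 0, "dy": -0.2, "dz": 0.4, "rx": 0, "ry": 0, "rz": 0, "claw": 1}, {"dx": 0, "dy": -0.2, "dz": 0.4, "rx": 0, "ry": 0, "rz": 0, "claw": 1}])

```text
time: 32.75
tool_pos: [0.5131, 0.4379, 0.0595]
tool_rot: [0.002, 0.744, 0.668, 0.003]
contact_force: [-2.1, -0.3, 4.9]
gripper_width: 0.078
```

Request:
play_rows(commands=[{"dx": 0, "dy": 0, "dz": 0, "rx": 0, "ry": 0, "rz": 0, "claw": 1}, {"dx": 0, "dy": 0, "dz": 0, "rx": 0, "ry": 0, "rz": 0, "claw": 1}])

```text
time: 32.95
tool_pos: [0.5134, 0.438, 0.0596]
tool_rot: [0.002, 0.744, 0.668, 0.003]
contact_force: [0.4, -0.6, 1.8]
gripper_width: 0.072
```

Request:
play_rows(commands=[{"dx": 0, "dy": 0, "dz": -1, "rx": 0, "ry": 0, "rz": 0, "claw": 1}, {"dx": 0, "dy": 0, "dz": -4, "rx": 0, "ry": 0, "rz": 0, "claw": 1}, {"dx": 0, "dy": 0, "dz": -8, "rx": 0, "ry": 0, "rz": 0, "claw": 1}, {"dx": 0, "dy": 0, "dz": -13, "rx": 0, "ry": 0, "rz": 0, "claw": 1}, {"dx": 0, "dy": 0, "dz": -18, "rx": 0, "ry": 0, "rz": 0, "claw": 1}])

```text
time: 33.45
tool_pos: [0.5114, 0.4373, 0.2408]
tool_rot: [0.002, 0.744, 0.668, 0.003]
contact_force: [0.4, 1.5, -0.7]
gripper_width: 0.074
```

```bash
./g .553 -.186 .32 .053
```

```text
t 33.45 tcp [0.5114 0.4373 0.2408] F [ 0.4  1.5 -0.7] w 0.074
  d cm [-61.53  10.83  -7.9 ] rot [ 0.007 -0.    -0.16 ]
```

Request:
play_rows(commands=[{"dx": -4, "dy": 0.7, "dz": -3, "rx": 0, "ry": 0, "rz": -0.02, "claw": 1}, {"dx": -8.5, "dy": 1.5, "dz": -5, "rx": 0, "ry": 0, "rz": -0.04, "claw": 1}, {"dx": -13, "dy": 2.3, "dz": -7, "rx": 0, "ry": 0, "rz": -0.05, "claw": 1}, {"dx": -17.5, "dy": 3.1, "dz": -8, "rx": 0, "ry": 0, "rz": -0.06, "claw": 1}, {"dx": -22, "dy": 3.9, "dz": -8, "rx": 0, "ry": 0, "rz": -0.08, "claw": 1}])

```text
time: 33.95
tool_pos: [0.5267, 0.2128, 0.3239]
tool_rot: [0.004, 0.716, 0.698, 0.004]
contact_force: [0.8, 0.0, -0.8]
gripper_width: 0.07
```

```bash
./g .553 -.186 .32 .053
```

```text
t 33.95 tcp [0.5267 0.2128 0.3239] F [ 0.8  0.  -0.8] w 0.070
  d cm [-39.8    3.65   0.38] rot [ 0.012 -0.001 -0.079]
```

Request:
play_rows(commands=[{"dx": -5, "dy": 0.4, "dz": 0, "rx": 0, "ry": 0, "rz": -0.01, "claw": 1}, {"dx": -10, "dy": 0.9, "dz": 0, "rx": 0, "ry": 0, "rz": -0.03, "claw": 1}, {"dx": -15, "dy": 1.3, "dz": 0, "rx": 0.005, "ry": 0, "rz": -0.05, "claw": 1}, {"dx": -20, "dy": 1.8, "dz": 0, "rx": 0.01, "ry": 0, "rz": -0.06, "claw": 1}, {"dx": -25, "dy": 2.3, "dz": 0, "rx": 0.012, "ry": 0, "rz": -0.079, "claw": 1}])

```text
time: 34.45
tool_pos: [0.5426, -0.0369, 0.3241]
tool_rot: [-0.0, 0.688, 0.726, 0.0]
contact_force: [1.0, 0.0, -1.2]
gripper_width: 0.071
```

```bash
./g .553 -.186 .32 .053
```

```text
t 34.45 tcp [ 0.5426 -0.0369  0.3241] F [ 1.   0.  -1.2] w 0.071
  d cm [-14.94   0.24   0.4 ] rot [-0.    -0.001  0.001]
```

Request:
play_rows(commands=[{"dx": -4.5, "dy": 0.1, "dz": 0.1, "rx": 0, "ry": 0, "rz": 0, "claw": 1}, {"dx": -9, "dy": 0.2, "dz": 0.2, "rx": 0, "ry": 0, "rz": 0, "claw": 1}, {"dx": -12.5, "dy": 0.24, "dz": 0.3, "rx": 0, "ry": 0, "rz": 0, "claw": 1}, {"dx": -14.7, "dy": 0.24, "dz": 0.4, "rx": 0, "ry": 0, "rz": 0, "claw": 1}, {"dx": -14.9, "dy": 0.24, "dz": 0.4, "rx": 0, "ry": 0, "rz": 0, "claw": 1}])

```text
time: 34.95
tool_pos: [0.5525, -0.188, 0.3195]
tool_rot: [-0.001, 0.689, 0.725, -0.0]
contact_force: [-0.2, 1.0, -1.6]
gripper_width: 0.073
```

Request:
play_rows(commands=[{"dx": 0, "dy": 0, "dz": 2, "rx": 0, "ry": 0, "rz": 0, "claw": 1}, {"dx": 0, "dy": 0, "dz": 4, "rx": 0, "ry": 0, "rz": 0, "claw": 1}, {"dx": 0, "dy": 0, "dz": 5, "rx": 0, "ry": 0, "rz": 0, "claw": 1}, {"dx": 0, "dy": 0, "dz": 5, "rx": 0, "ry": 0, "rz": 0, "claw": 1}])

```text
time: 35.35
tool_pos: [0.5515, -0.1868, 0.2674]
tool_rot: [-0.003, 0.689, 0.725, -0.001]
contact_force: [0.2, 0.1, -0.3]
gripper_width: 0.071
```

```bash
./g .553 -.186 .2075 .053; python3 v.py 12
```

```text
t 35.35 tcp [ 0.5515 -0.1868  0.2674] F [ 0.2  0.1 -0.3] w 0.071
  d cm [0.06 0.18 5.99] rot [-0.004 -0.003 -0.002]
```

View pics/v12.png

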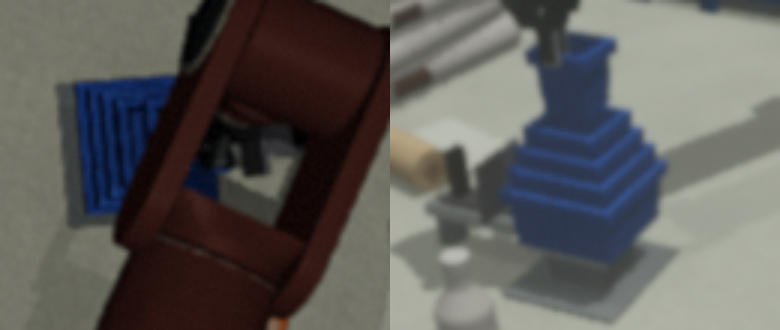

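Request:
play_rows(commands=[{"dx": 0, "dy": 0.15, "dz": 1.5, "rx": -0.003, "ry": 0, "rz": 0, "claw": 1}, {"dx": 0, "dy": 0.15, "dz": 3, "rx": -0.003, "ry": 0, "rz": 0, "claw": 1}, {"dx": 0, "dy": 0.15, "dz": 4.5, "rx": -0.003, "ry": 0, "rz": 0, "claw": 1}, {"dx": 0, "dy": 0.15, "dz": 5.5, "rx": -0.003, "ry": 0, "rz": 0, "claw": 1}, {"dx": 0, "dy": 0.15, "dz": 5.7, "rx": -0.003, "ry": 0, "rz": 0, "claw": 1}])

```text
time: 35.95
tool_pos: [0.5529, -0.1869, 0.2103]
tool_rot: [-0.001, 0.689, 0.725, 0.0]
contact_force: [-0.5, 0.8, -0.7]
gripper_width: 0.072
```

```bash
./g .553 -.186 .2075 .053
```

```text
t 35.95 tcp [ 0.5529 -0.1869  0.2103] F [-0.5  0.8 -0.7] w 0.072
  d cm [0.09 0.01 0.28] rot [-0.001 -0.003 -0.002]
```

Request:
play_rows(commands=[{"dx": 0.05, "dy": 0, "dz": 0.15, "rx": 0, "ry": 0, "rz": 0, "claw": 1}, {"dx": 0.05, "dy": 0, "dz": 0.3, "rx": 0, "ry": 0, "rz": 0, "claw": 1}, {"dx": 0.05, "dy": 0, "dz": 0.4, "rx": 0, "ry": 0, "rz": 0, "claw": 1}])

```text
time: 36.25
tool_pos: [0.5533, -0.1864, 0.2074]
tool_rot: [-0.001, 0.689, 0.725, 0.001]
contact_force: [-2.2, 2.2, 5.3]
gripper_width: 0.076
```

```bash
./g .553 -.186 .2075 .053
```

```text
t 36.25 tcp [ 0.5533 -0.1864  0.2074] F [-2.2  2.2  5.3] w 0.076
  d cm [ 0.04 -0.03 -0.01] rot [-0.    -0.002 -0.002]
```

Request:
play_rows(commands=[{"dx": 0, "dy": 0, "dz": 0, "rx": 0, "ry": 0, "rz": 0, "claw": 1}, {"dx": 0, "dy": 0, "dz": 0, "rx": 0, "ry": 0, "rz": 0, "claw": 0.65}, {"dx": 0, "dy": 0, "dz": 0, "rx": 0, "ry": 0, "rz": 0, "claw": 0.6}, {"dx": 0, "dy": 0, "dz": 0, "rx": 0, "ry": 0, "rz": 0, "claw": 0.6}])

```text
time: 36.65
tool_pos: [0.5533, -0.1865, 0.2075]
tool_rot: [-0.001, 0.689, 0.725, 0.001]
contact_force: [-0.4, 0.0, -0.4]
gripper_width: 0.397
```

Request:
play_rows(commands=[{"dx": 0, "dy": 0, "dz": -2, "rx": 0, "ry": 0, "rz": 0, "claw": 0.6}, {"dx": 0, "dy": 0, "dz": -5, "rx": 0, "ry": 0, "rz": 0, "claw": 0.6}, {"dx": 0, "dy": 0, "dz": -8, "rx": 0, "ry": 0, "rz": 0, "claw": 0.6}, {"dx": -3, "dy": 0, "dz": -9, "rx": 0, "ry": 0, "rz": 0, "claw": 0.5}, {"dx": -7, "dy": 0, "dz": -9, "rx": 0, "ry": 0, "rz": 0, "claw": 0.4}])

```text
time: 37.15
tool_pos: [0.5583, -0.2567, 0.3013]
tool_rot: [0.002, 0.688, 0.726, 0.002]
contact_force: [1.3, 0.3, 0.1]
gripper_width: 0.6
```

```bash
./g .5312 -.353 .24 .05; python3 v.py 13
```

```text
t 37.15 tcp [ 0.5583 -0.2567  0.3013] F [1.3 0.3 0.1] w 0.600
  d cm [-9.46 -3.26  6.12] rot [0.005 0.001 0.004]
```

View pics/v13.png

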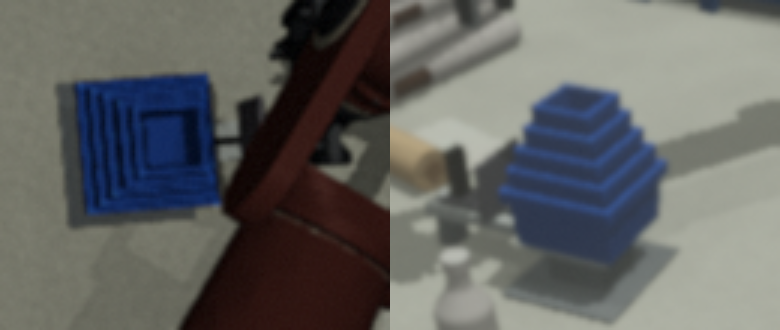

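Request:
play_rows(commands=[{"dx": -4, "dy": -1.2, "dz": 0, "rx": 0, "ry": 0, "rz": 0, "claw": 0.3}, {"dx": -8, "dy": -2.5, "dz": 2, "rx": 0, "ry": 0, "rz": 0, "claw": 0.3}, {"dx": -9.4, "dy": -3.25, "dz": 5, "rx": 0, "ry": 0, "rz": 0, "claw": 0.3}, {"dx": -9.4, "dy": -3.25, "dz": 8, "rx": 0, "ry": 0, "rz": 0, "claw": 0.3}, {"dx": -9.4, "dy": -3.25, "dz": 10, "rx": 0, "ry": 0, "rz": 0, "claw": 0.3}])

```text
time: 37.75
tool_pos: [0.5275, -0.355, 0.1944]
tool_rot: [-0.002, 0.691, 0.723, 0.0]
contact_force: [-0.5, 0.8, -0.1]
gripper_width: 0.702
```

Request:
play_rows(commands=[{"dx": 0, "dy": 0, "dz": 0.3, "rx": 0, "ry": 0, "rz": 0, "claw": 0.3}, {"dx": 0, "dy": 0, "dz": 0.3, "rx": 0, "ry": 0, "rz": 0, "claw": 0.3}])

```text
time: 37.95
tool_pos: [0.527, -0.3541, 0.1901]
tool_rot: [-0.003, 0.691, 0.723, 0.0]
contact_force: [0.3, -0.8, 0.4]
gripper_width: 0.697
```

```bash
./g .5316 -.351 .102 .05; python3 v.py 14
```

```text
t 37.95 tcp [ 0.527  -0.3541  0.1901] F [ 0.3 -0.8  0.4] w 0.697
  d cm [0.24 0.51 8.81] rot [-0.004 -0.005 -0.004]
```

View pics/v14.png

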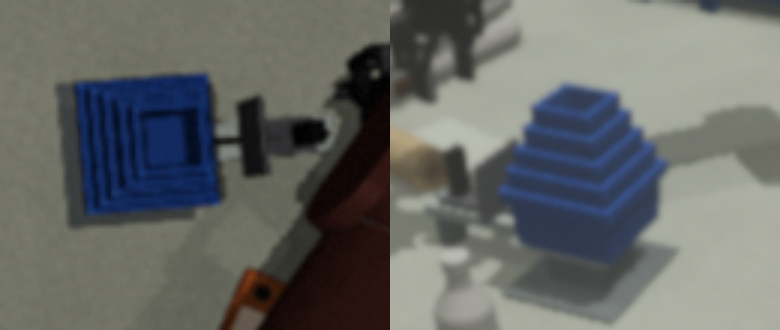

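Request:
play_rows(commands=[{"dx": 0.2, "dy": 0.5, "dz": 2, "rx": 0, "ry": -0.004, "rz": 0, "claw": 0.3}, {"dx": 0.2, "dy": 0.5, "dz": 4, "rx": 0, "ry": -0.004, "rz": 0, "claw": 0.3}, {"dx": 0.2, "dy": 0.5, "dz": 5, "rx": 0, "ry": -0.004, "rz": 0, "claw": 0.3}, {"dx": 0.2, "dy": 0.5, "dz": 5, "rx": 0, "ry": -0.004, "rz": 0, "claw": 0.3}])

```text
time: 38.45
tool_pos: [0.5327, -0.3522, 0.1422]
tool_rot: [-0.0, 0.691, 0.723, -0.001]
contact_force: [0.2, -0.0, -0.5]
gripper_width: 0.697
```

```bash
./g .5316 -.351 .102 .05
```

```text
t 38.45 tcp [ 0.5327 -0.3522  0.1422] F [ 0.2 -0.  -0.5] w 0.697
  d cm [ 0.13 -0.1   4.02] rot [-0.002  0.001 -0.004]
```

Request:
play_rows(commands=[{"dx": 0.1, "dy": -0.1, "dz": 2, "rx": 0, "ry": 0, "rz": 0, "claw": 0.3}, {"dx": 0.1, "dy": -0.1, "dz": 4, "rx": 0, "ry": 0, "rz": 0, "claw": 0.3}, {"dx": 0.1, "dy": -0.1, "dz": 4, "rx": 0, "ry": 0, "rz": 0, "claw": 0.6}, {"dx": 0.1, "dy": -0.1, "dz": 4, "rx": 0, "ry": 0, "rz": 0, "claw": 1}, {"dx": 0.1, "dy": -0.1, "dz": 4, "rx": 0, "ry": 0, "rz": 0, "claw": 1}])

```text
time: 38.95
tool_pos: [0.5321, -0.3521, 0.1045]
tool_rot: [0.001, 0.69, 0.723, -0.001]
contact_force: [-3.6, -0.0, -0.9]
gripper_width: 0.267
```

Request:
play_rows(commands=[{"dx": 0, "dy": 0, "dz": 0, "rx": 0, "ry": 0, "rz": 0, "claw": 1}, {"dx": 0, "dy": 0, "dz": 0, "rx": 0, "ry": 0, "rz": 0, "claw": 1}])

```text
time: 39.15
tool_pos: [0.5321, -0.3521, 0.1046]
tool_rot: [0.001, 0.69, 0.723, -0.001]
contact_force: [-0.4, -0.2, -4.2]
gripper_width: 0.261
```

```bash
./g .530 -.311 .102 .05
```

```text
t 39.15 tcp [ 0.5321 -0.3521  0.1046] F [-0.4 -0.2 -4.2] w 0.261
  d cm [ 4.12 -0.01  0.24] rot [-0.001  0.003 -0.003]
```

Request:
play_rows(commands=[{"dx": 0.7, "dy": 0, "dz": 0, "rx": 0, "ry": 0, "rz": 0, "claw": 1}, {"dx": 1.4, "dy": 0, "dz": 0, "rx": 0, "ry": 0, "rz": 0, "claw": 1}, {"dx": 2.1, "dy": 0, "dz": 0, "rx": 0, "ry": 0, "rz": 0, "claw": 1}, {"dx": 2.7, "dy": 0, "dz": 0, "rx": 0, "ry": 0, "rz": 0, "claw": 1}, {"dx": 3.2, "dy": 0, "dz": 0, "rx": 0, "ry": 0, "rz": 0, "claw": 1}])

```text
time: 39.65
tool_pos: [0.5303, -0.3195, 0.1046]
tool_rot: [0.001, 0.69, 0.724, -0.002]
contact_force: [-2.6, -2.7, -3.4]
gripper_width: 0.264
```

```bash
./g .530 -.311 .104 .05; python3 v.py 15
```

```text
t 39.65 tcp [ 0.5303 -0.3195  0.1046] F [-2.6 -2.7 -3.4] w 0.264
  d cm [0.85 0.01 0.06] rot [-0.002  0.003 -0.003]
```

View pics/v15.png

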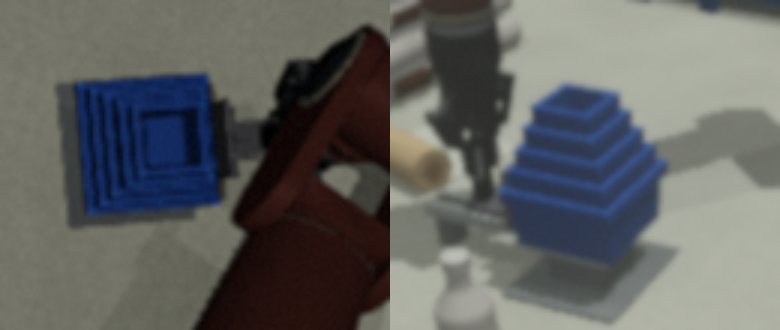

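Request:
play_rows(commands=[{"dx": 0.2, "dy": 0, "dz": 0, "rx": 0, "ry": 0, "rz": 0, "claw": 1}, {"dx": 0.4, "dy": 0, "dz": 0, "rx": 0, "ry": 0, "rz": 0, "claw": 1}, {"dx": 0.5, "dy": 0, "dz": 0, "rx": 0, "ry": 0, "rz": 0, "claw": 1}])

```text
time: 40.05
tool_pos: [0.53, -0.314, 0.1046]
tool_rot: [-0.0, 0.69, 0.724, -0.001]
contact_force: [-1.6, -1.3, -4.1]
gripper_width: 0.266
```

```bash
./g .530 -.311 .104 .05; python3 v.py 16
```

```text
t 40.05 tcp [ 0.53   -0.314   0.1046] F [-1.6 -1.3 -4.1] w 0.266
  d cm [0.3  0.02 0.06] rot [-0.002  0.002 -0.003]
```

View pics/v16.png

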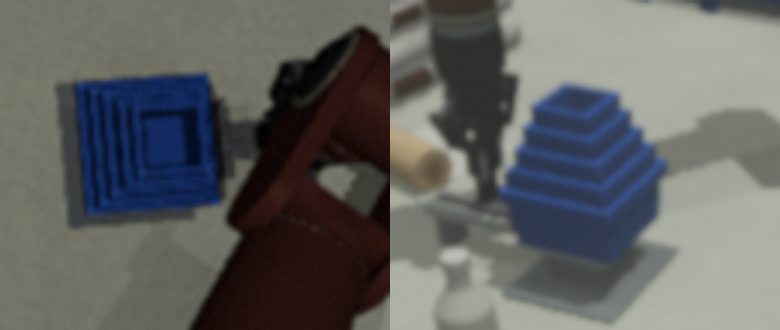

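Request:
play_rows(commands=[{"dx": 0.1, "dy": 0, "dz": 0, "rx": 0, "ry": 0, "rz": 0, "claw": 1}, {"dx": 0.2, "dy": 0, "dz": 0, "rx": 0, "ry": 0, "rz": 0, "claw": 1}, {"dx": 0.2, "dy": 0, "dz": 0, "rx": 0, "ry": 0, "rz": 0, "claw": 1}])

```text
time: 40.45
tool_pos: [0.5299, -0.3118, 0.1046]
tool_rot: [-0.0, 0.69, 0.724, -0.001]
contact_force: [-2.5, -2.0, -3.0]
gripper_width: 0.27
```

```bash
./g .530 -.311 .104 .05
```

```text
t 40.45 tcp [ 0.5299 -0.3118  0.1046] F [-2.5 -2.  -3. ] w 0.270
  d cm [0.08 0.02 0.06] rot [-0.002  0.001 -0.003]
```

Request:
play_rows(commands=[{"dx": 0.1, "dy": 0, "dz": 0, "rx": 0, "ry": 0, "rz": 0, "claw": 1}, {"dx": 0.15, "dy": 0, "dz": 0, "rx": 0, "ry": 0, "rz": 0, "claw": 1}])

```text
time: 40.65
tool_pos: [0.5298, -0.3102, 0.1046]
tool_rot: [-0.0, 0.69, 0.724, -0.001]
contact_force: [-4.0, -2.0, -3.4]
gripper_width: 0.268
```

```bash
./g .530 -.311 .104 .05;  python3 - <<'E'
from h import *
cp=camera_params("top"); a=grab_frame("top"); cv2.imwrite("pics/v17.png",cv2.resize(a[160:240,295:375],(640,640))[:600])
for C in contours(a):
    c=C.mean(0)
    if abs(c[0]-329)<10 and abs(c[1]-198)<10: print(c,np.round(fit(cp,C,5,.522,-.186,.05,.06),4))
E
```

```text
t 40.65 tcp [ 0.5298 -0.3102  0.1046] F [-4.  -2.  -3.4] w 0.268
  d cm [-0.08  0.02  0.06] rot [-0.002  0.001 -0.003]
[328.61817529 197.68534483] [ 0.522  -0.1858  0.0527  0.3878]
```

View pics/v17.png

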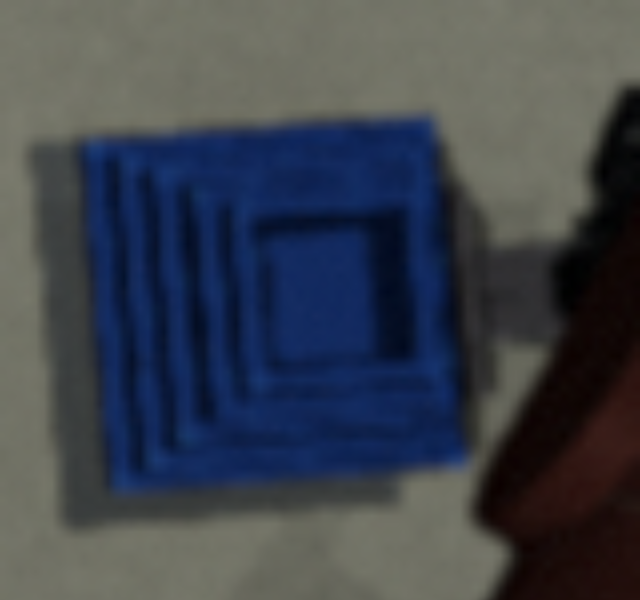

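Request:
play_rows(commands=[{"dx": 0.1, "dy": 0, "dz": 0, "rx": 0, "ry": 0, "rz": 0, "claw": 1}, {"dx": 0.15, "dy": 0, "dz": 0, "rx": 0, "ry": 0, "rz": 0, "claw": 1}, {"dx": 0.2, "dy": 0, "dz": 0, "rx": 0, "ry": 0, "rz": 0, "claw": 1}])

```text
time: 41.0
tool_pos: [0.5297, -0.3081, 0.1046]
tool_rot: [-0.0, 0.69, 0.724, -0.001]
contact_force: [-2.7, -2.3, -4.1]
gripper_width: 0.267
```

```bash
cat > f5.py <<'E'
from h import *
cp=camera_params("top"); a=grab_frame("top")
for C in contours(a):
    c=C.mean(0)
    if abs(c[0]-329)<10 and abs(c[1]-198)<10: print(c,np.round(fit(cp,C,5,.522,-.186,.05,.06),4))
E
./g .530 -.311 .104 .05; python3 f5.py
```

```text
t 41.00 tcp [ 0.5297 -0.3081  0.1046] F [-2.7 -2.3 -4.1] w 0.267
  d cm [-0.29  0.02  0.06] rot [-0.002  0.001 -0.003]
[328.63611908 197.71502869] [ 0.522  -0.1857  0.0528  0.3994]
```

Request:
play_rows(commands=[{"dx": 0.1, "dy": 0, "dz": 0, "rx": 0, "ry": 0, "rz": 0, "claw": 1}, {"dx": 0.15, "dy": 0, "dz": 0, "rx": 0, "ry": 0, "rz": 0, "claw": 1}])

```text
time: 41.25
tool_pos: [0.5296, -0.3072, 0.1046]
tool_rot: [0.0, 0.69, 0.724, -0.002]
contact_force: [-1.8, -5.1, -5.4]
gripper_width: 0.269
```

```bash
./g .530 -.311 .104 .05; python3 f5.py
```

```text
t 41.25 tcp [ 0.5296 -0.3072  0.1046] F [-1.8 -5.1 -5.4] w 0.269
  d cm [-0.38  0.02  0.06] rot [-0.002  0.003 -0.003]
[328.50125179 197.67507153] [ 0.5219 -0.1853  0.0556  0.4038]
```

Request:
play_rows(commands=[{"dx": 0, "dy": 0, "dz": 0, "rx": 0, "ry": 0, "rz": 0, "claw": 0.5}, {"dx": 0, "dy": 0, "dz": 0, "rx": 0, "ry": 0, "rz": 0, "claw": 0.4}, {"dx": 0, "dy": 0, "dz": 0, "rx": 0, "ry": 0, "rz": 0, "claw": 0.4}])

```text
time: 41.6
tool_pos: [0.5305, -0.307, 0.1055]
tool_rot: [0.001, 0.69, 0.724, -0.001]
contact_force: [-0.3, 0.1, -0.5]
gripper_width: 0.6
```

Request:
play_rows(commands=[{"dx": 0, "dy": 0, "dz": -1.5, "rx": 0, "ry": 0, "rz": 0, "claw": 0.4}, {"dx": 0, "dy": 0, "dz": -4, "rx": 0, "ry": 0, "rz": 0, "claw": 0.4}, {"dx": -1, "dy": 0, "dz": -8, "rx": 0, "ry": 0, "rz": 0, "claw": 0.4}, {"dx": -5, "dy": 0, "dz": -12, "rx": 0, "ry": 0, "rz": 0, "claw": 0.4}, {"dx": -10, "dy": 0, "dz": -15, "rx": 0, "ry": 0, "rz": 0, "claw": 0.4}])

```text
time: 42.1
tool_pos: [0.536, -0.3944, 0.2534]
tool_rot: [0.004, 0.689, 0.725, -0.001]
contact_force: [0.4, -0.7, 0.5]
gripper_width: 0.601
```

Request:
play_rows(commands=[{"dx": -3, "dy": 0, "dz": 0, "rx": 0, "ry": 0, "rz": 0, "claw": 0.4}, {"dx": -6, "dy": 0, "dz": 0, "rx": 0, "ry": 0, "rz": 0, "claw": 0.4}, {"dx": -6, "dy": 0, "dz": 0, "rx": 0, "ry": 0, "rz": 0, "claw": 0.4}, {"dx": -6, "dy": 0, "dz": 0, "rx": 0, "ry": 0, "rz": 0, "claw": 0.4}])

```text
time: 42.5
tool_pos: [0.5391, -0.4545, 0.2546]
tool_rot: [0.004, 0.689, 0.724, -0.0]
contact_force: [-0.1, 0.6, 0.1]
gripper_width: 0.597
```

```bash
python3 f5.py; python3 look.py e; python3 - <<'E'
from h import *
a=cv2.imread("pics/top_e.png");b=cv2.imread("pics/scene_e.png")
cv2.imwrite("pics/v18.png",np.hstack([cv2.resize(a[150:250,290:390],(400,400)),cv2.resize(b[120:220,130:230],(400,400))]))
s=monitor.state();print(s['tool_pos'],s['contact_force'],s['joint_vel'].round(3))
E
```

```text
[328.41672662 197.68507194] [ 0.5219 -0.1851  0.0542  0.4434]
[328. 198.] 5 [ 0.5219 -0.1852  0.0544  0.4379]
[ 0.53925591 -0.45317897  0.25411814] [-0.69255977  0.87825614  0.26948784] [ 0.004 -0.002  0.007 -0.001 -0.004 -0.002]
```

View pics/v18.png

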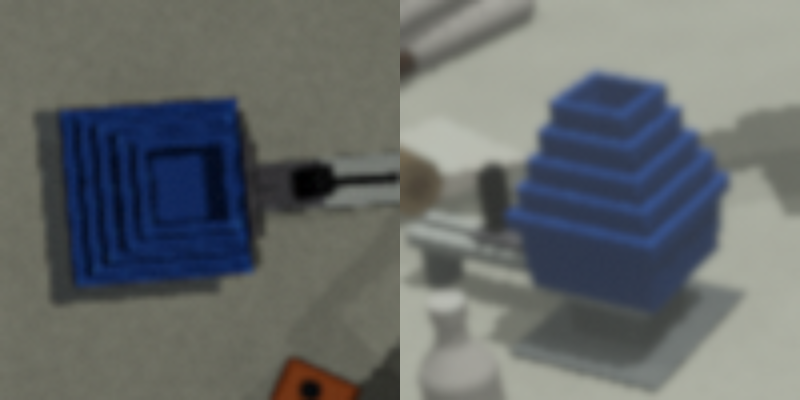

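View pics/top_e.png

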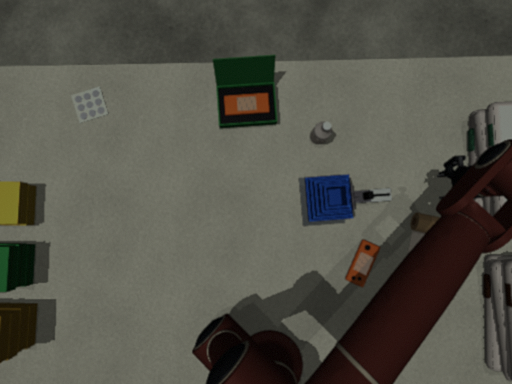

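```bash
python3 - <<'E'
from h import *
cp=camera_params("scene"); b=cv2.resize(cv2.imread("pics/scene_e.png"),None,fx=4,fy=4,interpolation=2)
for k,z,x in((5,.06,.5222),(4,.082,.5222),(3,.104,.523),(2,.126,.5233),(1,.148,.5233)):
    P=place(sq(OUT[k],.07),x,-.186,.054,z); u=(proj(cp,P)+.5)*4
    cv2.polylines(b,[u.astype(np.int32)],True,(0,255,255),1)
cv2.imwrite("pics/v19.png",b[500:880,520:960])
E
```

```text
(no output)
```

View pics/v19.png

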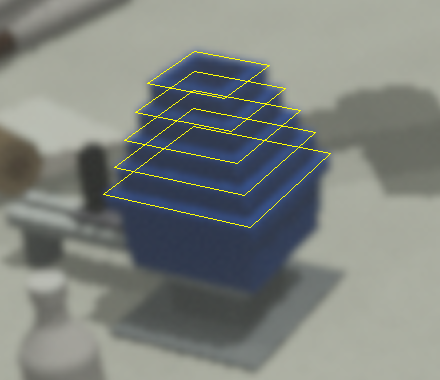

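```bash
python3 -c "
from plant import ticket
print(ticket.job_done())"
```

```text
the job is handed in; nothing more can be done
None
```

The job is handed in, at about 43 s of the 210 s allowed; no verdict was reported. All five tubs are nested on the platform and the stop's fence rests against the largest tub.

**What I did:** I slid the stop out until it hit its end. Then I set tub5 on the platform and lowered tub4, tub3, tub2 and tub1 into it, each until it touched down and then released. Last, I slid the stop back until the push force rose from about 2 N to 5 N and tub5 shifted about 0.5 mm.

**Last checks:**
- **tub5 position:** its centre measured (0.522, −0.185) against a platform centre of (0.522, −0.1885), about 3 mm off. It is square to the stand within 0.01 rad.
- **Nest heights:** the five rims show even 22 mm steps in the scene picture. My projected outline sat a uniform 1.7 pixels off at every level. I put that down to camera calibration, not to a tub standing high.
- **Bystanders and robot:** the console and bottle look unmoved in the pictures. The arm is clear of everything.

**One disagreement:** with the stop fully open, the top picture gave a joint reading of about 0.079 m, while pushing to the end stop (39 N) implies 0.086 m. Both are above the 0.076 m required. No tub was seen to be knocked aside during the run.

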